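# Pack the beauty caddy and weigh it on the hand scale

## Task

Pack the cream caddy for the trip: put in it every one of the four toiletries (coral polish, white jar, pink blender case, yellow balm) that is set out on the desk, and the teal brow pencil from the organiser tray. Then weigh the packed caddy: take the orange hand scale from its holder, hook it under the middle of the brass bail, lift the caddy by the scale alone until it clears the desk altogether and let it hang there quietly for about two seconds. Set it down flat on the desk, everything still in it, unhook the scale and stand it back in its holder; never tip the caddy over, and leave the other things where they are.

Things in the scene. Friction and masses are not known exactly. Their poses are not given: they have to be found in the camera images.
- caddy: Cream sheet-metal carry caddy: an open tray 260 (its x) x 200 (its y) x 45 mm high, walls and floor 5 mm, 0.3 to 0.5 kg empty, loose on the desk. Origin: centre of its underside, z up. A fixed brass bail (8 mm round bar) arches over it in the plane x = 0, from the middles of the two walls at y = -97 and +97 mm up to 90 mm height there and on to a peak at its middle; the tray is open and undivided below it.
- caddy_bail (a point): Middle of the caddy's bail, at its peak: axis of the 8 mm bar, 116 mm above the caddy's underside. The bar runs along the caddy's y axis here (falling 12 mm over 55 mm to each side); axes as the caddy's.
- scale_grip (a point): Orange sprung hand scale, upright in its holder: this point is the centre of its grip block, 56 (x) x 30 (y) x 50 mm high, taken from above across the 30 mm. Axes as the scale's, z up. Below it: a black flange 88 x 74 x 6 mm whose underside is 32 mm below this point, then an orange housing 50 x 40 x 45 mm, then the steel J hook on a spring (lowest point 138 mm below this point when unloaded). Scale and hook weigh 0.17 kg.
- hook_seat (a point): Inside bottom of the hook's curve, on the scale's axis, 132 mm below scale_grip when unloaded (1 to 2 mm more from its own weight); the axis of a hung 8 mm bar lies 4 mm above it. The hook (6 mm wire, in the scale's x-z plane) has its shank on the -x side (18 mm off axis) and its mouth open towards the scale's +x: a bar enters along x between 90 mm (underside of the neck) and 123 mm (top of the hook's tip, 20 mm off axis) below scale_grip.
- spring (a joint): Stretch of the scale's spring, m: 0 unloaded, at most 0.05; 220 N/m, so about 18 to 37 mm when the packed caddy hangs on it.
- holder_seat (a point): Light grey upright holder for the scale, a box 84 x 70 mm and 115 mm high, fixed to the desk, open on top with an opening of 66 (x) x 52 (y) mm. This point: centre of its top rim. The scale stands in it hook down, flange resting on the rim (scale_grip then 32 mm above this point), axes parallel.
- polish_center (a point): Centre (29 mm above the underside) of the coral nail polish bottle: round, 58 mm tall, coral body 36 mm in diameter up to 30 mm, black cap 28 mm in diameter above. May be absent.
- jar_center (a point): Centre (21 mm above the underside) of the white cream jar with gold lid: round, 48 mm in diameter, 42 mm tall. May be absent.
- case_center (a point): Centre (27 mm above the underside) of the pink hard silicone makeup blender case: round, 52 mm in diameter, 54 mm tall, edges rounded. May be absent.
- balm_center (a point): Centre (25 mm above the underside) of the mustard yellow balm stick with white cap: round, 40 mm in diameter, 50 mm tall. May be absent.
- pencil_center (a point): Centre of the teal plastic brow pencil, 120 (its x) x 12 (y) x 10 mm (z), lying in the organiser tray among other things of that kind.
- organiser: Shallow clear organiser tray, 170 (x) x 220 (y) x 30 mm high, walls and floor about 5 mm, fixed. Origin: centre of its underside. Four long things lie in it about along its x, 40 mm apart in y, in any order.
- eyeliner: Black eyeliner pencil 125 x 11 x 10 mm in the organiser; stays. Origin: centre of its underside.
- nail_file: Lilac glass nail file 130 x 12 x 5 mm in the organiser; stays. Origin: centre of its underside.
- brush: Small makeup brush about 125 x 15 x 10 mm in the organiser; stays. Origin: underside, near its middle.
- compact: Rose powder compact, disc 68 mm in diameter, 14 mm high, on the desk; stays. Origin: centre of its underside.
- perfume: Amber perfume bottle 35 x 55 x 91 mm at the back of the desk; stays. Origin: centre of its underside.
- mirror: Small rectangular mirror lying face up, 120 x 85 x 8 mm, at the back of the desk; stays. Origin: centre of its underside.
- caddy_corner0 (a point): Lowest outer corner of the caddy at x = -130, y = -100 mm of its frame, on its underside; all four must be off the desk when it hangs.
- caddy_corner1 (a point): Lowest outer corner of the caddy at x = -130, y = 100 mm of its frame, on its underside; all four must be off the desk when it hangs.
- caddy_corner2 (a point): Lowest outer corner of the caddy at x = 130, y = -100 mm of its frame, on its underside; all four must be off the desk when it hangs.
- caddy_corner3 (a point): Lowest outer corner of the caddy at x = 130, y = 100 mm of its frame, on its underside; all four must be off the desk when it hangs.
Mind the look-alikes: they are no part of the job. Several things look just like the part that bears polish_center: the one meant starts farthest to the robot's right.

How it is judged:
By the outcome, as a careful person would: the job done as asked, in the order asked, and still so for the second after the job is handed in, with the robot touching nothing.
Of polish, jar, case, balm only 2 to 4 are there at a start; the rules pass over those that are not, and their reading is None.
At some moment in a run one of caddy, jar, case, balm may be knocked a few centimetres aside while the robot is not near it.
It also fails if it takes over 210 s, if anything falls off the work surface, if the arm or the gripper's body presses on something with over 40 N, if the wrist force passes 120 N, or if a joint passes its speed limit or range.

## Robot

A 6-joint arm with a two-finger parallel gripper is mounted at the origin on the work surface. World frame = base frame: x ahead of the robot, y to its left, z up, the work surface at z = 0. Lengths are in m, angles in rad, forces in N, time in s.
With the tool pointing down it reaches from about 0.425 to 0.95 m from the base axis. Payload 14.7 kg.
Tool frame: the origin (TCP) lies at the very end of the fingers, on their centre line; the grasp point (between the pads) lies 19 mm behind it; z points along the fingers, y is the line along which they close (so a half turn about z gives the same grasp; the last joint's range is limited). The gripper opens to 85 mm and grips with 20 to 120 N. Pads are 22 mm wide; open, the fingers measure 114 mm over their backs; the gripper's body (76 mm by 85 mm) begins 54 mm behind the grasp point. The pads swing forward as they close: fully open they stand 13 mm farther back than shut.
Start: joints at [1.266, 0.48, 1.596, -0, 1.065, -0.047], TCP at [0.166, 0.629, 0.231] pointing down, gripper open.
Joint ranges: [-2.75, 2.75], [-0.82, 2.05], [0.23, 2.67], [-1.56, 4.7], [0.09, 2.69], [-2.92, 2.92]. Speed limits (rad/s): [1.89, 1.89, 2.39, 3.01, 3.01, 3.01].

## Interface

Orientations are given as [roll, pitch, yaw] about the fixed x, y, z axes, in that order (R = Rz(yaw) Ry(pitch) Rx(roll)).
In Python, from cell import r gives the robot as it stands.
- The arm moves only by the tool move_arm, never from a script. Its arguments are lists of equal length, an entry for each row: "rotation": the turn, a rotation vector about the tool's x, y, z in degrees, a list of three; "delta_pos": the shift along the tool's x, y, z in mm, a list of three; "jaw": the closure in counts, from 0 (fully open) to 255 (shut). In form: {"rotation": [[ax, ay, az], ...], "delta_pos": [[x, y, z], ...], "jaw": [jaw, ...]}. A call has 1 to 10 rows; each row shifts and turns the commanded pose from where the row before left it, along the tool's axes as they then stand; what a row does not reach is not made up. A row lasts 1/10 s, in which the tool goes at most 50 mm and 8.59 degrees, less where a joint would pass 70% of its speed; a pose out of reach is approached as far as the arm can. A call is refused whole if a number of a shift passes 50 or a number of a turn 8.59, either way. A call with a gripper value outside its range is refused whole. The fingers move at their own pace and stop on an object; "force" is the grip in N (left out, the last holds). Time passes only in rows, so rows that do not move let the fingers close. It gives the time, the measured TCP pose, the force, the opening and the grip force at its end, in the units of the state.
- r.get_state(): the state, without advancing time (a new reading comes with each control period).
- r.snapshot(name): name is "side" or "top" or "wrist"; returns a dict with "image" (420x560x3 uint8, red, green, blue), "intrinsics" (3x3 intrinsics, pixels), "origin" and "attitude" of the camera in the world. Camera axes: x right, y up, looking along -z (the intrinsics and any distortion apply to the point x, -y, -z); pixel columns grow to the right and rows downward; lengths in m; the calibration is good to about 2 mm. A picture is of the moment at which its call begins. There is no depth.
- r.sign_off(): hands the job in; it is judged then, once.
Trained networks look in the newest picture that a camera, given by its name, has taken for a name from the list of things; names that differ only in an ending like _2 or _b are one class to them, and where a whole thing is asked for, a point or a joint stands for the part that bears it (a point fixed in the world has none). Each returns a list of dicts, best first, with "conf" (0 to 1); they miss things now and then, are a little off and sometimes report something else, mostly with a low value. They report only what shows in the picture. A call takes as long as a camera call. They do not tell look-alikes from the thing itself.
- r.trace(camera, query): "mask" (420x560 bool, what is visible of it) and "position" ([row, column] in pixels, amid what is visible of it).
The state is a dict: "time_s": time; "q": joint angles; "dq": joint speeds; "effort": joint torques, N m; "eef_pos": TCP position; "tool_rot": TCP orientation; "ft_force": force on the tool from outside, world axes, zero at the start; "wrist_torque": the same for the moment, N m; "width": opening from 0.0 (shut) to 1.0 (fully open); "gripper_force": force on a finger pad.
Only numpy, scipy, OpenCV 4.12 (cv2) and the standard library are available. Lean on these libraries where they do the work, as an engineer would, in place of code of your own. Each camera call takes 0.05 s, during which the arm holds its last target. There are 200 camera calls.

## Working session

There is one attempt and no reset: what is moved stays moved. The work goes in short steps, Python scripts to look and compute and a tool call to move; the robot and the scene stay as the last step left them, time stands still between calls to the robot, and variables do not carry over. Pictures are saved under pics/ and viewed, at most 14 in all, crops included, and the job is handed in when it is done.

Besides the shell and the picture viewer there is one more tool, called after "Request:" by a JSON object that holds its "method" and its "body", one argument or row to a line. move_arm: Moves the arm, as the interface text tells. Its arguments: {"type":"object","properties":{"rotation":{"type":"array","items":{"type":"array","items":{"type":"number"}}},"delta_pos":{"type":"array","items":{"type":"array","items":{"type":"number"}}},"jaw":{"type":"array","items":{"type":"number"}},"force":{"type":"number"}},"required":["rotation","delta_pos","jaw"]}

```bash
ls; mkdir -p pics; cat > h.py <<'E'
import numpy as np, cv2
from scipy.spatial.transform import Rotation as R
from cell import r
def snap(n,f=None):
    s=r.snapshot(n)
    if f: cv2.imwrite('pics/'+f,s['image'][:,:,::-1])
    return s
def rot(s):
    a=np.array(s['attitude'],float)
    return a if a.shape==(3,3) else (R.from_euler('xyz',a).as_matrix() if a.size==3 else R.from_quat(a).as_matrix())
def ray(s,rc):
    K=np.array(s['intrinsics']); d=np.linalg.inv(K)@[rc[1],rc[0],1]
    return np.array(s['origin']),rot(s)@(d*[1,-1,-1])
def onz(s,rc,z):
    o,d=ray(s,rc); return o+d*(z-o[2])/d[2]
def proj(s,p):
    c=rot(s).T@(np.array(p)-s['origin'])*[1,-1,-1]; u=np.array(s['intrinsics'])@c; return u[1]/u[2],u[0]/u[2]
def tri(s1,a,s2,b):
    o1,d1=ray(s1,a);o2,d2=ray(s2,b);d1/=np.linalg.norm(d1);d2/=np.linalg.norm(d2)
    t=np.linalg.lstsq(np.c_[d1,-d2],o2-o1,rcond=None)[0]
    p,q=o1+d1*t[0],o2+d2*t[1]; return (p+q)/2,np.linalg.norm(p-q)
E
python3 - <<'E'
from h import *
print(r.get_state())
S={n:snap(n,n+'0.png') for n in('top','side')}
for n,s in S.items(): print(n,{k:np.round(s[k],4).tolist() for k in s if k!='image'})
zs=dict(caddy=.02,scale_grip=.147,holder_seat=.115,polish_center=.029,jar_center=.021,case_center=.027,balm_center=.025,pencil_center=.01,organiser=.015,eyeliner=.01,nail_file=.01,brush=.01,compact=.014,perfume=.045,mirror=.008,caddy_bail=.1)
for q,z in zs.items():
  for n in S:
    try:
      for d in r.trace(n,q)[:4]:
        if d['conf']>.2: print(q,n,round(d['conf'],2),np.round(d['position']),d['mask'].sum(),np.round(onz(S[n],d['position'],z),3))
    except Exception as e: print(q,n,e)
E
```

```text
pics
{'time_s': 0.0, 'q': array([ 1.26643685e+00,  4.80832138e-01,  1.59690388e+00,  1.11100697e-05,
        1.06507819e+00, -4.65910123e-02]), 'dq': array([-0.00147545,  0.00151603,  0.00020434, -0.00062229,  0.00104538,
       -0.00078642]), 'effort': array([-9.70551264e-04, -9.50620079e+01, -4.30207229e+01,  1.99276051e-04,
        1.14606138e-02,  8.55872941e-05]), 'eef_pos': array([0.16554352, 0.62812751, 0.23066101]), 'tool_rot': array([-3.14037287e+00, -6.65952357e-05,  2.88381876e+00]), 'ft_force': array([0.34790947, 0.32585771, 0.16902374]), 'wrist_torque': array([ 0.01307108, -0.00415723,  0.01461226]), 'gripper_force': 0.0, 'width': 0.9976589313891666}
top {'intrinsics': [[426.6667, 0.0, 282.0967], [0.0, 426.6667, 210.8629], [0.0, 0.0, 1.0]], 'origin': [0.3626, -0.0147, 1.3284], 'attitude': [0.1724, 0.0081, -1.5724]}
side {'intrinsics': [[487.4849, 0.0, 277.9787], [0.0, 487.4849, 209.3123], [0.0, 0.0, 1.0]], 'origin': [0.2958, -1.028, 0.7939], 'attitude': [0.9906, 0.0094, -0.2533]}
caddy top 0.91 [205. 295.] 5668 [ 0.608 -0.046  0.02 ]
caddy side 0.75 [238. 297.] 6077 [ 0.
[... 1619 characters left out ...]
 316.] 395 [ 0.527 -0.411  0.01 ]
compact top 0.82 [292. 190.] 393 [0.342 0.277 0.014]
compact top 0.73 [251. 191.] 123 [0.466 0.277 0.014]
compact side 0.83 [194. 186.] 267 [0.335 0.287 0.014]
compact side 0.4 [156. 230.] 885 [0.509 0.504 0.014]
perfume top 0.57 [165. 213.] 277 [0.731 0.212 0.045]
perfume top 0.26 [206. 292.] 5524 [ 0.602 -0.037  0.045]
perfume side 0.68 [178. 314.] 414 [0.728 0.219 0.045]
mirror top 0.75 [180. 388.] 929 [ 0.692 -0.339  0.008]
mirror side 0.49 [238. 298.] 6290 [ 0.606 -0.017  0.008]
caddy_bail top 0.73 [204. 292.] 5479 [ 0.597 -0.034  0.1  ]
caddy_bail side 0.68 [195. 187.] 275 [0.333 0.133 0.1  ]
caddy_bail side 0.59 [241. 297.] 6318 [ 0.563 -0.147  0.1  ]
```

```bash
python3 - <<'E'
import cv2
a=cv2.imread('pics/top0.png');b=cv2.imread('pics/side0.png')
cv2.imwrite('pics/t1.png',cv2.resize(a[120:320,100:460],(800,444),interpolation=cv2.INTER_CUBIC))
cv2.imwrite('pics/s1.png',cv2.resize(b[90:400,140:460],(619,600),interpolation=cv2.INTER_CUBIC))
E
```

```text
(no output)
```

View pics/t1.png

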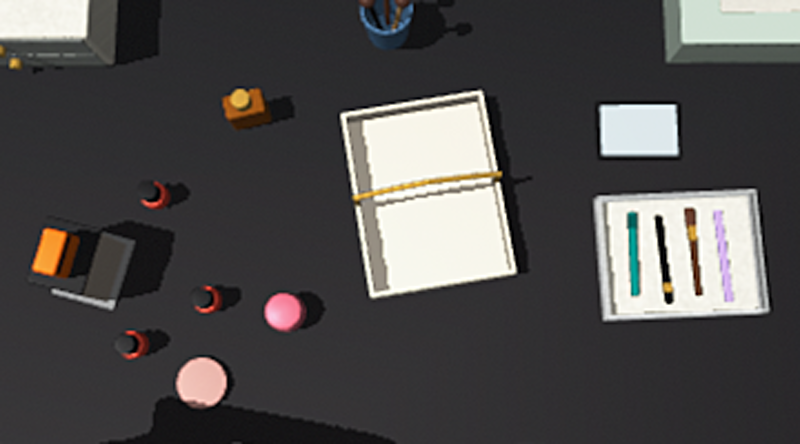

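View pics/s1.png

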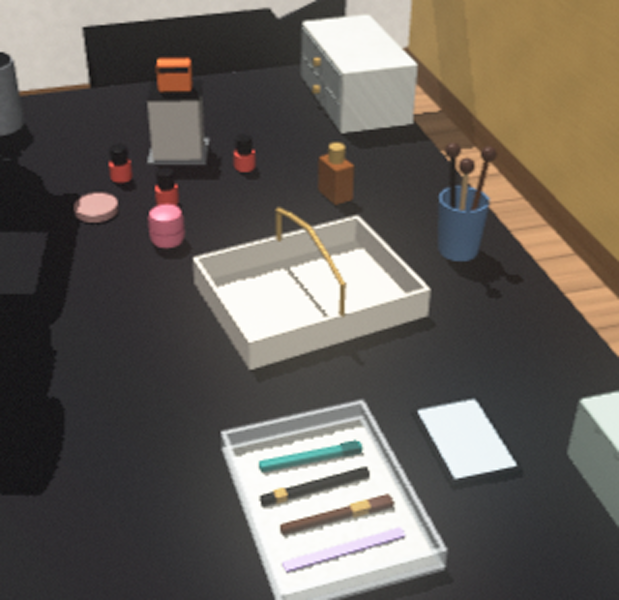

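```bash
cat >> h.py <<'E'
def go(target=None,yaw=None):
    "print shift in tool axes (mm), turn about tool z (deg) from current state; TCP target, tool yaw"
    s=r.get_state(); p=s['eef_pos']; M=R.from_euler('xyz',s['tool_rot'])
    y0=s['tool_rot'][2]
    out={'t':round(s['time_s'],2),'p':np.round(p,4).tolist(),'rpy':np.round(np.degrees(s['tool_rot']),1).tolist(),'q6':round(s['q'][5],2)}
    if yaw is not None:
        d=(np.degrees(y0)-yaw+180)%360-180; out['turn']=round(d,2)   # tool z down: positive turn lowers yaw
        M=R.from_euler('xyz',[np.pi,0,np.radians(yaw)])
    if target is not None: out['shift_after_turn']=np.round(M.inv().apply(np.array(target)-p)*1e3,1).tolist()
    print(out)
E
python3 - <<'E'
from h import *
S={n:r.snapshot(n) for n in('top','side')}
s=S['top']
f=lambda x,y,z:onz(s,(120+y/2.222,100+x/2.222),z)
c=np.array([f(*p,.045) for p in((342,115),(483,92),(516,272),(372,297))]);print(np.round(c,3),c.mean(0))
print('sides',np.linalg.norm(np.roll(c,-1,0)-c,axis=1))
print('angles',[np.degrees(np.arctan2(*(v[1::-1]))) for v in (c[0]-c[3],c[1]-c[2],c[0]-c[1],c[3]-c[2])])
for n in S:
  print(n,r.trace(n,'pencil_center')[0]['conf'])
  for q in('pencil_center',):
    d=r.trace(n,q)[0]; rr,cc=np.nonzero(d['mask'])
    P=np.array([onz(S[n],p,.012)[:2] for p in zip(rr,cc)]); 
    (ctr,wh,a)=cv2.minAreaRect((P*1000).astype(np.float32)); print(ctr,wh,a,P.mean(0))
    b=cv2.boxPoints((ctr,wh,a));print(b)
  for q in ('scale_grip','holder_seat'):
    d=r.trace(n,q)[0]; rr,cc=np.nonzero(d['mask']); z=.172 if 'sc' in q else .115
    P=np.array([onz(S[n],p,z)[:2] for p in zip(rr,cc)]); print(q,cv2.minAreaRect((P*1000).astype(np.float32)))
go([.51,-.318,.2],90)
go([.51,-.318,.2],-90)
E
```

```text
[[ 0.71   0.083  0.045]
 [ 0.742 -0.115  0.045]
 [ 0.489 -0.155  0.045]
 [ 0.456  0.04   0.045]] [ 0.59915875 -0.03701165  0.045     ]
sides [0.20006242 0.25616799 0.19792897 0.2574081 ]
angles [np.float64(9.61967898793155), np.float64(9.14294614764659), np.float64(99.3482427928854), np.float64(99.70686547323614)]
top 0.61
(520.11572265625, -322.63201904296875) (115.2716064453125, 12.954773902893066) 0.6539099216461182 [ 0.52060663 -0.32271231]
[[ 462.40976 -316.81284]
 [ 462.5576  -329.76675]
 [ 577.82166 -328.4512 ]
 [ 577.6738  -315.49728]]
scale_grip ((500.05010986328125, 413.1625061035156), (72.52510833740234, 87.56336975097656), 77.02458953857422)
holder_seat ((490.5853271484375, 392.1554870605469), (74.21578979492188, 90.86599731445312), 74.12564849853516)
side 0.89
(518.6348876953125, -322.6777648925781) (22.664134979248047, 119.42805480957031) 89.74362182617188 [ 0.52028621 -0.32342874]
[[ 458.87073 -333.7425 ]
 [ 578.2976  -334.27692]
 [ 578.39905 -311.61304]
 [ 458.97217 -311.0786 ]]
scale_grip ((497.35418701171875, 358.6282958984375), (171.83273315429688, 83.90713500976562), 75.5533676147461)
holder_seat ((482.72247314453125, 292.09967041015625), (226.85617065429688, 89.12982940673828), 81.5611572265625)
{'t': 2.2, 'p': [0.1657, 0.6285, 0.2313], 'rpy': [-180.0, -0.0, 165.2], 'q6': np.float64(-0.05), 'turn': np.float64(75.23), 'shift_after_turn': [-946.5, 344.3, 31.3]}
{'t': 2.2, 'p': [0.1657, 0.6285, 0.2313], 'rpy': [-180.0, -0.0, 165.2], 'q6': np.float64(-0.05), 'turn': np.float64(-104.77), 'shift_after_turn': [946.5, -344.3, 31.3]}
```

View pics/top0.png

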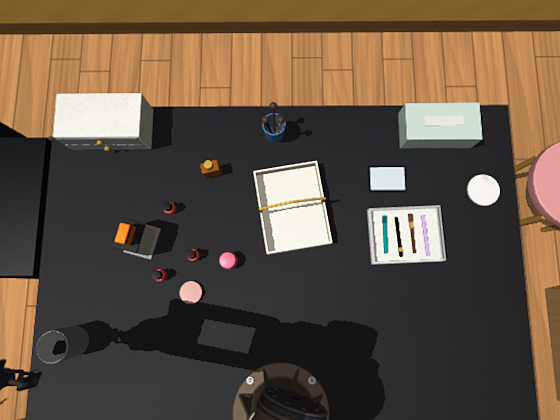

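Request:
{"method": "move_arm", "body": {
  "rotation": [
    [0,0,-7.4],
    [0,0,-7.4],
    [0,0,0],
    [0,0,0],
    [0,0,0],
    [0,0,0],
    [0,0,0],
    [0,0,0],
    [0,0,0],
    [0,0,0]
  ],
  "delta_pos": [
    [0,0,0],
    [0,0,0],
    [-23.6,-35.2,0],
    [-23.6,-35.2,0],
    [-23.6,-35.2,0],
    [-23.6,-35.2,0],
    [-23.6,-35.2,0],
    [-23.6,-35.2,0],
    [-23.6,-35.2,0],
    [-23.6,-35.2,0]
  ],
  "jaw": [0,0,0,0,0,0,0,0,0,0],
  "force": 30
}}

```text
time_s: 3.2
eef_pos: [0.3554, 0.3456, 0.2315]
tool_rot: [3.141, 0.0, -3.141]
ft_force: [1.4, 1.4, 0.7]
width: 1.004
gripper_force: 0.0
```

Request:
{"method": "move_arm", "body": {
  "rotation": [
    [0,0,0],
    [0,0,0],
    [0,0,0],
    [0,0,0],
    [0,0,0],
    [0,0,0],
    [0,0,0],
    [0,0,0],
    [0,0,0],
    [0,0,0]
  ],
  "delta_pos": [
    [-23.6,-35.2,0],
    [-23.6,-35.2,0],
    [-23.6,-35.2,0],
    [-23.6,-35.2,0],
    [-23.6,-35.2,0],
    [-23.6,-35.2,0],
    [-23.6,-35.2,0],
    [0,-35.2,0],
    [0,-35.2,0],
    [0,-35.2,0]
  ],
  "jaw": [0,0,0,0,0,0,0,0,0,0]
}}

```text
time_s: 4.2
eef_pos: [0.52, -0.0064, 0.2313]
tool_rot: [-3.142, 0.0, -3.141]
ft_force: [0.4, -0.1, 0.3]
width: 0.998
gripper_force: 0.0
```

Request:
{"method": "move_arm", "body": {
  "rotation": [
    [0,0,0],
    [0,0,0],
    [0,0,0],
    [0,0,0],
    [0,0,0],
    [0,0,0],
    [0,0,0],
    [0,0,0],
    [0,0,0],
    [0,0,0]
  ],
  "delta_pos": [
    [0,-35.2,0],
    [0,-35.2,0],
    [0,-35.2,0],
    [0,-35.2,0],
    [0,-35.2,0],
    [0,-35.2,0],
    [0,-35.2,0],
    [0,-35.2,0],
    [0,-35.2,0],
    [0,0,0]
  ],
  "jaw": [0,0,0,0,0,0,0,0,0,0]
}}

```text
time_s: 5.2
eef_pos: [0.5202, -0.3257, 0.2312]
tool_rot: [-3.14, 0.001, 3.139]
ft_force: [0.3, 0.6, -0.6]
width: 1.0
gripper_force: 0.0
```

```bash
python3 - <<'E'
from h import *
s=snap('wrist','w1.png'); print(s['origin'],s['attitude'])
for d in r.trace('wrist','pencil_center'):
    if d['conf']>.2:
        rr,cc=np.nonzero(d['mask']); P=np.array([onz(s,p,.013)[:2] for p in zip(rr,cc)])
        print(d['conf'],d['position'],cv2.minAreaRect((P*1000).astype(np.float32)))
go([.52,-.3227,.05],180)
for n in('top','side'):
  s=snap(n,n+'1.png')
  for q in('jar_center','balm_center','case_center','polish_center'):
    for d in r.trace(n,q)[:4]: print(n,q,round(d['conf'],2),np.round(onz(s,d['position'],.025),3))
E
```

```text
[ 0.44967211 -0.32599921  0.37481832] [-2.86983317e-01  1.43427590e-03  1.56943440e+00]
0.83 [180.6, 280.2] ((521.1906127929688, -323.637939453125), (12.399178504943848, 119.57101440429688), 89.77967834472656)
{'t': 5.3, 'p': [0.5199, -0.3222, 0.231], 'rpy': [180.0, -0.0, 179.9], 'q6': np.float64(-2.17), 'turn': np.float64(-0.05), 'shift_after_turn': [-0.1, -0.5, 181.0]}
top balm_center 0.45 [0.499 0.407 0.025]
top case_center 0.74 [0.443 0.153 0.025]
top case_center 0.4 [0.521 0.467 0.025]
top polish_center 0.62 [0.394 0.376 0.025]
top polish_center 0.52 [0.606 0.342 0.025]
top polish_center 0.44 [0.465 0.274 0.025]
side case_center 0.63 [0.439 0.17  0.025]
side case_center 0.35 [ 0.567 -0.068  0.025]
side polish_center 0.64 [0.451 0.272 0.025]
side polish_center 0.64 [0.395 0.372 0.025]
side polish_center 0.5 [0.599 0.351 0.025]
```

View pics/w1.png

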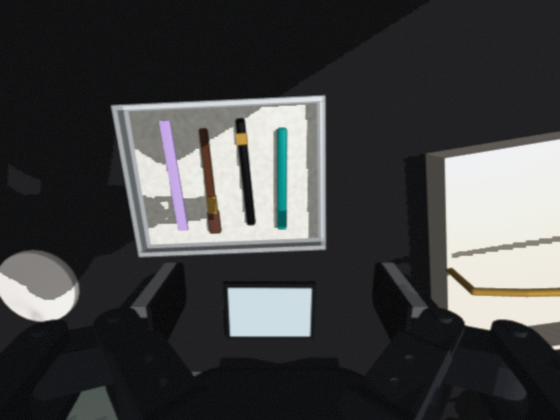

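Request:
{"method": "move_arm", "body": {
  "rotation": [
    [0,0,0],
    [0,0,0],
    [0,0,0],
    [0,0,0],
    [0,0,0],
    [0,0,0],
    [0,0,0],
    [0,0,0],
    [0,0,0],
    [0,0,0]
  ],
  "delta_pos": [
    [-1,-1.5,0],
    [0,0,30],
    [0,0,30],
    [0,0,30],
    [0,0,30],
    [0,0,30],
    [0,0,20],
    [0,0,0],
    [0,0,0],
    [0,0,0]
  ],
  "jaw": [180,180,180,180,180,180,180,180,180,180]
}}

```text
time_s: 6.8
eef_pos: [0.522, -0.3238, 0.0626]
tool_rot: [-3.14, 0.002, -3.141]
ft_force: [-0.2, -0.4, 1.3]
width: 0.295
gripper_force: 0.0
```

```bash
python3 - <<'E'
from h import *
s=snap('wrist','w2.png'); print(r.get_state()['width'])
for d in r.trace('wrist','pencil_center'):
    if d['conf']>.2:
        rr,cc=np.nonzero(d['mask']); P=np.array([onz(s,p,.013)[:2] for p in zip(rr,cc)])
        print(d['conf'],d['position'],cv2.minAreaRect((P*1000).astype(np.float32)))
go([.521,-.3235,.008],180)
E
```

```text
0.2963456216705752
0.77 [219.3, 277.5] ((521.1345825195312, -323.9402160644531), (119.83708190917969, 12.807046890258789), 0.01931726187467575)
0.37 [219.4, 148.4] ((516.881591796875, -408.25518798828125), (110.49110412597656, 16.44964599609375), 3.587307929992676)
{'t': 6.9, 'p': [0.5219, -0.3237, 0.0626], 'rpy': [-179.9, 0.1, -180.0], 'q6': np.float64(-2.18), 'turn': np.float64(0.03), 'shift_after_turn': [0.9, 0.2, 54.6]}
```

View pics/w2.png

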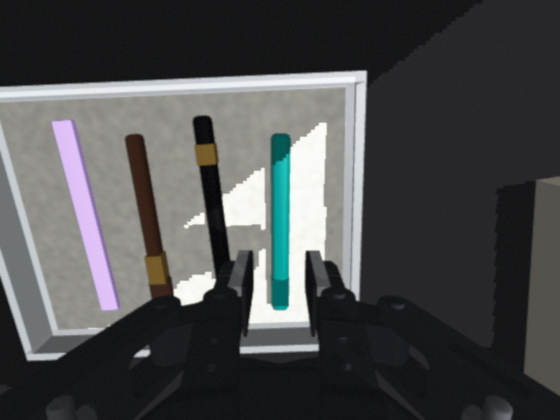

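Request:
{"method": "move_arm", "body": {
  "rotation": [
    [0,0,0],
    [0,0,0],
    [0,0,0],
    [0,0,0],
    [0,0,0],
    [0,0,0],
    [0,0,0],
    [0,0,0],
    [0,0,0]
  ],
  "delta_pos": [
    [0,0,0],
    [0,0,18],
    [0,0,18],
    [0,0,12],
    [0,0,6],
    [0,0,0],
    [0,0,0],
    [0,0,0],
    [0,0,0]
  ],
  "jaw": [195,195,195,195,195,195,255,255,255],
  "force": 40
}}

```text
time_s: 7.8
eef_pos: [0.5215, -0.3234, 0.0079]
tool_rot: [-3.141, 0.001, -3.141]
ft_force: [0.0, -0.2, -0.5]
width: 0.119
gripper_force: 40.4
```

Request:
{"method": "move_arm", "body": {
  "rotation": [
    [0,0,0],
    [0,0,0],
    [0,0,0],
    [0,0,0],
    [0,0,0],
    [0,0,0],
    [0,0,0],
    [0,0,0],
    [0,0,0]
  ],
  "delta_pos": [
    [0,0,0],
    [0,0,0],
    [0,0,-20],
    [0,0,-30],
    [0,0,-30],
    [0,0,-30],
    [0,0,-30],
    [0,0,-30],
    [0,0,0]
  ],
  "jaw": [255,255,255,255,255,255,255,255,255]
}}

```text
time_s: 8.7
eef_pos: [0.523, -0.3244, 0.1815]
tool_rot: [-3.138, 0.005, -3.141]
ft_force: [0.6, -0.6, -0.3]
width: 0.122
gripper_force: 40.4
```

```bash
cat >> h.py <<'E'
def caddy(c=(.599,-.037),yaw=9.4):
    "refit caddy from bright cream rim in the top view by template search on rim outline"
    s=r.snapshot('top'); ds=[d for d in r.trace('top','caddy') if d['mask'].sum()>3000]
    out=[]
    if ds:
        m=ds[0]['mask'].astype(np.uint8); h=cv2.convexHull(np.argwhere(m)[:,::-1].astype(np.int32))
        from scipy.optimize import minimize
        def hullof(v):
            a=np.radians(v[2]); C=np.array([[x,y] for x in(-.13,.13) for y in(-.1,.1)])@np.array([[np.cos(a),np.sin(a)],[-np.sin(a),np.cos(a)]])+v[:2]
            px=[proj(s,[*p,z])[::-1] for p in C for z in(0.,.045)]
            return cv2.convexHull(np.array(px,np.float32))
        def cost(v):
            w=np.zeros(m.shape,np.uint8); f=np.zeros_like(w)
            B=cv2.GaussianBlur
            cv2.fillPoly(w,[np.round(hullof(v)*16).astype(np.int32)],1,shift=4); cv2.fillPoly(f,[h],1)
            return float(np.abs(w.astype(float)-f).sum())
        b=min((minimize(cost,[c[0]+i,c[1]+j,yaw],method='Nelder-Mead',options=dict(initial_simplex=np.array([c[0]+i,c[1]+j,yaw])+np.array([[0,0,0],[.02,0,0],[0,.02,0],[0,0,5]]))) for i in(0,.006) for j in(0,.006)),key=lambda o:o.fun)
        out=b.x; print('caddy',np.round(b.x,4),'cost',b.fun,'conf',round(ds[0]['conf'],2))
    return s,out
E
python3 - <<'E'
from h import *
print(r.get_state()['width'],r.get_state()['gripper_force'])
s,v=caddy()
a=np.radians(v[2] if len(v) else 9.4); c=v[:2] if len(v) else np.array([.599,-.037])
M=np.array([[np.cos(a),-np.sin(a)],[np.sin(a),np.cos(a)]])
t=c+M@[-.062,.055]; print(t)
go([*t,.18],180+np.degrees(a))
snap('wrist','w3.png')
E
```

```text
0.12210356561652057 40.393491983413696
caddy [ 0.6036 -0.0362  8.9164] cost 394.0 conf 0.78
[0.53383644 0.00851274]
{'t': 8.8, 'p': [0.5214, -0.3233, 0.1779], 'rpy': [-180.0, 0.1, -180.0], 'q6': np.float64(-2.18), 'turn': np.float64(-8.89), 'shift_after_turn': [-63.7, 325.9, -2.1]}
```

Request:
{"method": "move_arm", "body": {
  "rotation": [
    [0,0,-4.6],
    [0,0,-4.6],
    [0,0,0],
    [0,0,0],
    [0,0,0],
    [0,0,0],
    [0,0,0],
    [0,0,0],
    [0,0,0],
    [0,0,0]
  ],
  "delta_pos": [
    [0,0,0],
    [0,0,0],
    [-7,36,0],
    [-7,36,0],
    [-7,36,0],
    [-7,36,0],
    [-7,36,0],
    [-7,36,0],
    [-7,36,0],
    [-7,36,0]
  ],
  "jaw": [255,255,255,255,255,255,255,255,255,255]
}}

```text
time_s: 9.85
eef_pos: [0.5293, -0.0284, 0.1761]
tool_rot: [3.141, -0.002, -2.981]
ft_force: [0.4, 0.0, 0.4]
width: 0.124
gripper_force: 40.4
```

Request:
{"method": "move_arm", "body": {
  "rotation": [
    [0,0,0],
    [0,0,0],
    [0,0,0],
    [0,0,0]
  ],
  "delta_pos": [
    [-4,20,0],
    [-3,17,0],
    [0,0,0],
    [0,0,0]
  ],
  "jaw": [255,255,255,255]
}}

```text
time_s: 10.25
eef_pos: [0.5307, 0.0077, 0.1764]
tool_rot: [3.141, -0.002, -2.979]
ft_force: [0.3, 0.6, -0.7]
width: 0.124
gripper_force: 40.4
```

```bash
python3 - <<'E'
from h import *
s=snap('wrist','w4.png')
go([.533,.0085,.01],189.2)
for n in('top','side'): snap(n,n+'2.png')
# draw predicted caddy rim corners + bail ends
im=s['image'][:,:,::-1].copy()
a=np.radians(9.3);c=np.array([.601,-.0365]);M=np.array([[np.cos(a),-np.sin(a)],[np.sin(a),np.cos(a)]])
for x,y,z in[(-.13,-.1,.045),(-.13,.1,.045),(.13,.1,.045),(.13,-.1,.045),(0,-.097,.09),(0,.097,.09),(0,0,.116)]:
    v,u=proj(s,[*(c+M@[x,y]),z])
    if -2000<u<2000 and -2000<v<2000: cv2.circle(im,(int(u),int(v)),4,(0,0,255),1)
cv2.imwrite('pics/w4a.png',im)
E
```

```text
{'t': 10.3, 'p': [0.5308, 0.0072, 0.1766], 'rpy': [180.0, -0.1, -170.8], 'q6': np.float64(-1.78), 'turn': np.float64(0.04), 'shift_after_turn': [-2.4, 0.9, 166.6]}
```

View pics/w4a.png

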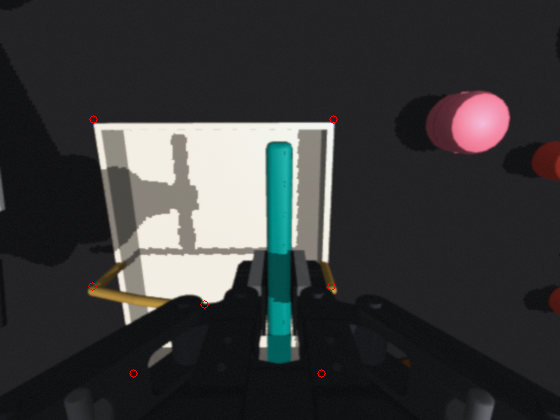

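Request:
{"method": "move_arm", "body": {
  "rotation": [
    [0,0,0],
    [0,0,0],
    [0,0,0],
    [0,0,0],
    [0,0,0],
    [0,0,0],
    [0,0,0],
    [0,0,0],
    [0,0,0],
    [0,0,0]
  ],
  "delta_pos": [
    [-4,1,20],
    [0,0,25],
    [0,0,25],
    [0,0,25],
    [0,0,25],
    [0,0,25],
    [0,0,14],
    [0,0,6],
    [0,0,2],
    [0,0,0]
  ],
  "jaw": [255,255,255,255,255,255,255,255,255,255]
}}

```text
time_s: 11.4
eef_pos: [0.5357, 0.0085, 0.0102]
tool_rot: [-3.141, 0.001, -2.982]
ft_force: [1.6, -0.1, 5.1]
width: 0.128
gripper_force: 52.3
```

Request:
{"method": "move_arm", "body": {
  "rotation": [
    [0,0,0],
    [0,0,0],
    [0,0,0],
    [0,0,0],
    [0,0,0],
    [0,0,0],
    [0,0,0],
    [0,0,0],
    [0,0,0],
    [0,0,0]
  ],
  "delta_pos": [
    [0,0,0],
    [0,0,0],
    [0,0,0],
    [0,0,-20],
    [0,0,-30],
    [0,0,-30],
    [0,0,-30],
    [0,0,-30],
    [0,0,-30],
    [0,0,0]
  ],
  "jaw": [190,190,190,190,190,190,190,100,0,0]
}}

```text
time_s: 12.4
eef_pos: [0.537, 0.0092, 0.184]
tool_rot: [-3.14, 0.006, -2.981]
ft_force: [0.1, -0.4, -1.2]
width: 0.757
gripper_force: 0.0
```

```bash
python3 - <<'E'
from h import *
s=snap('wrist','w5.png')
for n in('wrist',):
  for d in r.trace(n,'pencil_center')[:1]: print(d['conf'],onz(s,d['position'],.012))
  for q,z in(('case_center',.054),('polish_center',.045)):
    for d in r.trace(n,q): print(q,round(d['conf'],2),d['mask'].sum(),np.round(onz(s,d['position'],z),3))
# polish from top+side
T=snap('top');dt=r.trace('top','polish_center');S=snap('side');dd=r.trace('side','polish_center')
for a in dt:
  for b in dd:
    if a['conf']>.3 and b['conf']>.3:
      p,e=tri(T,a['position'],S,b['position'])
      if e<.02: print('pol',np.round(p,3),round(e,4))
go([.458,.263,.15],180)
E
```

```text
0.73 [0.53610807 0.00503292 0.012     ]
case_center 0.96 3966 [0.44  0.147 0.054]
polish_center 0.7 315 [0.59  0.298 0.045]
polish_center 0.62 1048 [0.46  0.233 0.045]
pol [0.388 0.373 0.025] 0.0025
pol [0.459 0.271 0.026] 0.0065
{'t': 12.8, 'p': [0.5346, 0.0093, 0.1794], 'rpy': [180.0, -0.1, -170.8], 'q6': np.float64(-1.77), 'turn': np.float64(9.23), 'shift_after_turn': [76.6, 253.7, 29.4]}
```

View pics/w5.png

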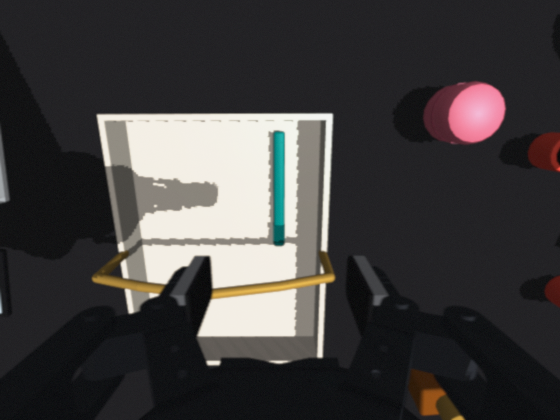

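```bash
python3 - <<'E'
from h import *
go([.441,.151,.13],189.2)
E
```

```text
{'t': 12.8, 'p': [0.5346, 0.0093, 0.1794], 'rpy': [180.0, -0.1, -170.8], 'q6': np.float64(-1.77), 'turn': np.float64(0.03), 'shift_after_turn': [69.7, 154.8, 49.4]}
```

Request:
{"method": "move_arm", "body": {
  "rotation": [
    [0,0,0],
    [0,0,0],
    [0,0,0],
    [0,0,0],
    [0,0,0],
    [0,0,0],
    [0,0,0],
    [0,0,0],
    [0,0,0]
  ],
  "delta_pos": [
    [14,30,0],
    [14,31,0],
    [14,31,0],
    [14,31,0],
    [14,31,0],
    [0,0,25],
    [0,0,25],
    [0,0,0],
    [0,0,0]
  ],
  "jaw": [0,0,0,0,0,0,0,0,0]
}}

```text
time_s: 13.7
eef_pos: [0.4409, 0.15, 0.1302]
tool_rot: [-3.141, -0.002, -2.981]
ft_force: [0.8, 0.3, 0.7]
width: 0.998
gripper_force: 0.0
```

```bash
python3 - <<'E'
from h import *
s=snap('wrist','w6.png')
d=r.trace('wrist','case_center')[0]; rr,cc=np.nonzero(d['mask']); print(d['conf'],rr.min(),rr.max(),cc.min(),cc.max())
# match predicted silhouette of cylinder r26 h54
from scipy.optimize import minimize
h=cv2.convexHull(np.argwhere(d['mask'])[:,::-1].astype(np.int32)); f=np.zeros((420,560)); f=cv2.fillPoly(f.astype(np.uint8),[h],1).astype(float)
def cost(v):
    t=np.linspace(0,6.28,40); P=[(v[0]+R_*np.cos(k),v[1]+R_*np.sin(k),z) for z,R_ in((.0,.02),(.007,.026),(.047,.026),(.054,.02)) for k in t]
    w=cv2.fillPoly(np.zeros((420,560),np.uint8),[cv2.convexHull(np.round(np.array([proj(s,p)[::-1] for p in P])*16).astype(np.int32))],1,shift=4)
    return np.abs(w-f).sum()
b=minimize(cost,[.441,.151],method='Nelder-Mead',options=dict(initial_simplex=[[.441,.151],[.455,.151],[.441,.165]])); print(b.x,b.fun,f.sum())
go([*b.x,.008],189.2)
E
```

```text
0.92 173 247 258 325
[0.4403336  0.15841004] 254.0 3922.0
{'t': 13.8, 'p': [0.4418, 0.1501, 0.1311], 'rpy': [180.0, 0.0, -170.8], 'q6': np.float64(-1.47), 'turn': np.float64(0.01), 'shift_after_turn': [0.2, 8.5, 123.1]}
```

View pics/w6.png

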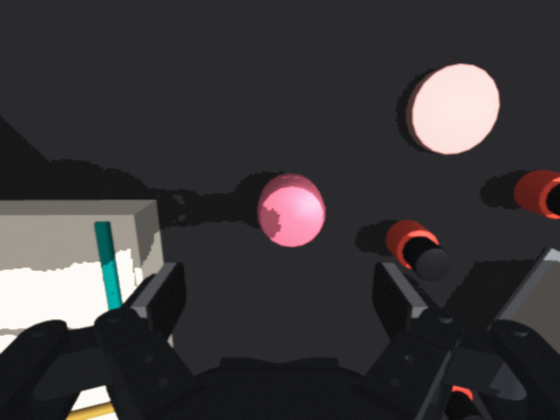

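Request:
{"method": "move_arm", "body": {
  "rotation": [
    [0,0,0],
    [0,0,0],
    [0,0,0],
    [0,0,0],
    [0,0,0],
    [0,0,0],
    [0,0,0],
    [0,0,0],
    [0,0,0],
    [0,0,0]
  ],
  "delta_pos": [
    [0,7,0],
    [0,0,30],
    [0,0,30],
    [0,0,30],
    [0,0,20],
    [0,0,11],
    [0,0,0],
    [0,0,0],
    [0,0,0],
    [0,0,0]
  ],
  "jaw": [0,0,0,0,0,0,0,255,255,255]
}}

```text
time_s: 14.8
eef_pos: [0.4408, 0.1572, 0.0105]
tool_rot: [3.141, 0.002, -2.98]
ft_force: [-0.8, -0.2, 10.8]
width: 0.598
gripper_force: 39.5
```

Request:
{"method": "move_arm", "body": {
  "rotation": [
    [0,0,0],
    [0,0,0],
    [0,0,0],
    [0,0,0],
    [0,0,0],
    [0,0,0],
    [0,0,0],
    [0,0,0],
    [0,0,0],
    [0,0,0]
  ],
  "delta_pos": [
    [0,0,0],
    [0,0,0],
    [0,0,0],
    [0,0,-15],
    [0,0,-30],
    [0,0,-35],
    [0,0,-35],
    [0,0,-35],
    [0,0,-35],
    [0,0,0]
  ],
  "jaw": [255,255,255,255,255,255,255,255,255,255]
}}

```text
time_s: 15.8
eef_pos: [0.4424, 0.1577, 0.1992]
tool_rot: [3.141, 0.008, -2.98]
ft_force: [-0.7, 0.0, -0.1]
width: 0.595
gripper_force: 41.8
```

```bash
python3 - <<'E'
from h import *
snap('wrist','w7.png')
s,v=caddy((.601,-.036),9.2)
a=np.radians(9.2);M=np.array([[np.cos(a),-np.sin(a)],[np.sin(a),np.cos(a)]])
t=np.array([.602,-.036])+M@[.062,.0]; print(t)
go([*t,.19],189.2)
E
```

```text
caddy [ 0.6028 -0.0361  9.6088] cost 95.0 conf 0.96
[ 0.66320245 -0.02608737]
{'t': 15.95, 'p': [0.4399, 0.157, 0.1946], 'rpy': [180.0, 0.0, -170.8], 'q6': np.float64(-1.45), 'turn': np.float64(0.03), 'shift_after_turn': [-191.1, -216.4, 4.6]}
```

Request:
{"method": "move_arm", "body": {
  "rotation": [
    [0,0,0],
    [0,0,0],
    [0,0,0],
    [0,0,0],
    [0,0,0],
    [0,0,0],
    [0,0,0],
    [0,0,0],
    [0,0,0],
    [0,0,0]
  ],
  "delta_pos": [
    [-24,-27,0],
    [-24,-27,0],
    [-24,-27,0],
    [-24,-27,0],
    [-24,-27,0],
    [-24,-27,0],
    [-24,-27,0],
    [-23,-27,0],
    [0,0,0],
    [0,0,0]
  ],
  "jaw": [255,255,255,255,255,255,255,255,255,255]
}}

```text
time_s: 16.95
eef_pos: [0.6626, -0.0261, 0.1923]
tool_rot: [3.141, -0.003, -2.982]
ft_force: [-0.0, 0.2, -1.2]
width: 0.603
gripper_force: 42.0
```

```bash
python3 - <<'E'
from h import *
s=snap('wrist','w8.png')
a=np.radians(9.5);M=np.array([[np.cos(a),-np.sin(a)],[np.sin(a),np.cos(a)]])
t=np.array([.602,-.036])+M@[.062,.0]
go([*t,.0165],189.2)
E
```

```text
{'t': 17.0, 'p': [0.6622, -0.0255, 0.1927], 'rpy': [180.0, -0.2, -170.8], 'q6': np.float64(-1.82), 'turn': np.float64(0.0), 'shift_after_turn': [-0.9, -0.5, 176.2]}
```

View pics/w8.png

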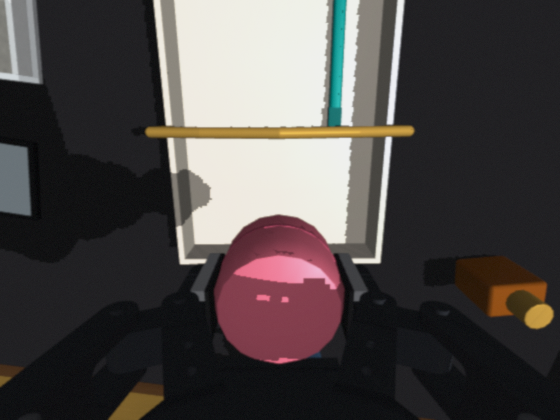

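Request:
{"method": "move_arm", "body": {
  "rotation": [
    [0,0,0],
    [0,0,0],
    [0,0,0],
    [0,0,0],
    [0,0,0],
    [0,0,0],
    [0,0,0],
    [0,0,0],
    [0,0,0],
    [0,0,0]
  ],
  "delta_pos": [
    [-1,0,25],
    [0,0,30],
    [0,0,30],
    [0,0,30],
    [0,0,25],
    [0,0,20],
    [0,0,10],
    [0,0,4],
    [0,0,1],
    [0,0,0]
  ],
  "jaw": [255,255,255,255,255,255,255,255,255,255]
}}

```text
time_s: 18.0
eef_pos: [0.6647, -0.0253, 0.0201]
tool_rot: [-3.141, 0.001, -2.98]
ft_force: [-0.3, 0.2, -0.3]
width: 0.599
gripper_force: 42.0
```

Request:
{"method": "move_arm", "body": {
  "rotation": [
    [0,0,0],
    [0,0,0],
    [0,0,0],
    [0,0,0],
    [0,0,0],
    [0,0,0],
    [0,0,0],
    [0,0,0],
    [0,0,0],
    [0,0,0]
  ],
  "delta_pos": [
    [0,0,0],
    [0,0,0],
    [0,0,0],
    [0,0,-20],
    [0,0,-30],
    [0,0,-35],
    [0,0,-35],
    [0,0,-35],
    [0,0,-20],
    [0,0,0]
  ],
  "jaw": [60,60,60,60,60,60,60,60,60,60]
}}

```text
time_s: 19.0
eef_pos: [0.666, -0.0256, 0.198]
tool_rot: [-3.14, 0.005, -2.981]
ft_force: [0.5, -0.2, -0.2]
width: 0.767
gripper_force: 0.0
```

```bash
python3 - <<'E'
from h import *
s,v=caddy((.602,-.036),9.4)
for d in r.trace('top','case_center')[:2]: print(d['conf'],onz(s,d['position'],.035))
go([.458,.264,.19],189.2)
E
```

```text
0.5 [ 0.68073313 -0.33335191  0.035     ]
{'t': 19.15, 'p': [0.6638, -0.0254, 0.1937], 'rpy': [180.0, -0.0, -170.8], 'q6': np.float64(-1.82), 'turn': np.float64(0.03), 'shift_after_turn': [156.9, 318.5, 3.7]}
```

Request:
{"method": "move_arm", "body": {
  "rotation": [
    [0,0,0],
    [0,0,0],
    [0,0,0],
    [0,0,0],
    [0,0,0],
    [0,0,0],
    [0,0,0],
    [0,0,0],
    [0,0,0],
    [0,0,0]
  ],
  "delta_pos": [
    [17,35,0],
    [17,35,0],
    [17,35,0],
    [17,35,0],
    [17,35,0],
    [17,35,0],
    [17,35,0],
    [17,35,0],
    [20,38,0],
    [0,0,0]
  ],
  "jaw": [100,100,100,100,100,100,100,100,100,100]
}}

```text
time_s: 20.15
eef_pos: [0.4558, 0.2661, 0.1931]
tool_rot: [-3.142, -0.003, -2.977]
ft_force: [-0.2, -1.0, 0.1]
width: 0.605
gripper_force: 0.0
```

Request:
{"method": "move_arm", "body": {
  "rotation": [
    [0,0,0],
    [0,0,0],
    [0,0,0],
    [0,0,0],
    [0,0,0]
  ],
  "delta_pos": [
    [0,0,25],
    [0,0,25],
    [0,0,15],
    [0,0,0],
    [0,0,0]
  ],
  "jaw": [100,100,100,100,100]
}}

```text
time_s: 20.65
eef_pos: [0.4591, 0.2631, 0.1289]
tool_rot: [-3.141, -0.001, -2.981]
ft_force: [0.2, -0.4, -0.7]
width: 0.61
gripper_force: 0.0
```

```bash
python3 - <<'E'
from h import *
from scipy.optimize import minimize
s=snap('wrist','w9.png'); print(r.get_state()['width'])
hsv=cv2.cvtColor(s['image'],cv2.COLOR_RGB2HSV)
for d in r.trace('wrist','polish_center'):
    print(round(d['conf'],2),d['position'],d['mask'].sum(),np.round(onz(s,d['position'],.03),3))
# coral blobs fitted to body cylinder r18 z0..30
m=cv2.inRange(hsv,(0,120,60),(10,255,255))|cv2.inRange(hsv,(172,120,60),(180,255,255))
n,l,st,ce=cv2.connectedComponentsWithStats(m)
for i in range(1,n):
    if st[i,4]>150: print('coral',st[i],np.round(onz(s,ce[i][::-1],.02),3))
go([.458,.264,.003],189.2)
E
```

```text
0.6094810543037865
0.93 [206.8, 286.5] 1983 [0.457 0.268 0.03 ]
0.65 [348.4, 332.6] 499 [0.582 0.332 0.03 ]
0.55 [150.5, 431.1] 2936 [0.395 0.368 0.03 ]
coral [ 395  127   54   49 1079] [0.396 0.358 0.02 ]
coral [264 180  46  39 662] [0.45  0.264 0.02 ]
coral [321 335  27  28 518] [0.589 0.337 0.02 ]
{'t': 20.75, 'p': [0.4597, 0.2635, 0.1298], 'rpy': [180.0, 0.0, -170.8], 'q6': np.float64(-1.27), 'turn': np.float64(0.02), 'shift_after_turn': [1.6, 0.8, 126.8]}
```

View pics/w9.png

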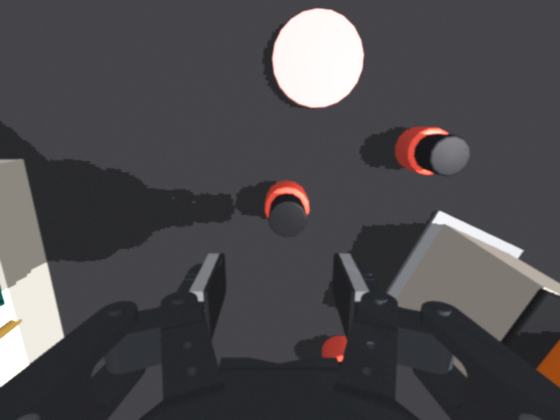

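Request:
{"method": "move_arm", "body": {
  "rotation": [
    [0,0,0],
    [0,0,0],
    [0,0,0],
    [0,0,0],
    [0,0,0],
    [0,0,0],
    [0,0,0],
    [0,0,0],
    [0,0,0],
    [0,0,0]
  ],
  "delta_pos": [
    [2,3.5,0],
    [0,0,30],
    [0,0,30],
    [0,0,30],
    [0,0,22],
    [0,0,12],
    [0,0,2],
    [0,0,0],
    [0,0,0],
    [0,0,0]
  ],
  "jaw": [100,100,100,100,100,100,100,255,255,255]
}}

```text
time_s: 21.75
eef_pos: [0.4574, 0.2669, 0.0043]
tool_rot: [3.141, 0.002, -2.981]
ft_force: [0.2, -0.4, -1.2]
width: 0.41
gripper_force: 39.8
```

Request:
{"method": "move_arm", "body": {
  "rotation": [
    [0,0,0],
    [0,0,0],
    [0,0,0],
    [0,0,0],
    [0,0,0],
    [0,0,0],
    [0,0,0],
    [0,0,0],
    [0,0,0],
    [0,0,0]
  ],
  "delta_pos": [
    [0,0,0],
    [0,0,0],
    [0,0,-15],
    [0,0,-30],
    [0,0,-35],
    [0,0,-35],
    [0,0,-35],
    [0,0,-35],
    [0,0,0],
    [0,0,0]
  ],
  "jaw": [255,255,255,255,255,255,255,255,255,255]
}}

```text
time_s: 22.75
eef_pos: [0.4571, 0.2668, 0.1892]
tool_rot: [3.141, 0.002, -2.981]
ft_force: [-0.0, 0.6, -1.3]
width: 0.41
gripper_force: 40.0
```

```bash
python3 - <<'E'
from h import *
snap('wrist','w10.png')
s,v=caddy((.602,-.036),9.4)
cv2.imwrite('pics/top3.png',s['image'][:,:,::-1])
for q,z in(('pencil_center',.012),('case_center',.04),('jar_center',.02),('balm_center',.02)):
  for d in r.trace('top',q)[:2]: print(q,round(d['conf'],2),np.round(onz(s,d['position'],z),3))
a=np.radians(9.5);M=np.array([[np.cos(a),-np.sin(a)],[np.sin(a),np.cos(a)]])
t=np.array([.602,-.036])+M@[-.065,-.015]; print(t)
go([*t,.18],189.2)
E
```

```text
caddy [ 0.6044 -0.0362  9.8056] cost 98.0 conf 0.67
pencil_center 0.43 [0.523 0.009 0.012]
case_center 0.47 [ 0.665 -0.034  0.04 ]
jar_center 0.72 [ 0.692 -0.345  0.02 ]
jar_center 0.49 [ 0.535 -0.402  0.02 ]
balm_center 0.3 [ 0.694 -0.335  0.02 ]
[ 0.54036715 -0.06152238]
{'t': 23.1, 'p': [0.4564, 0.2664, 0.1875], 'rpy': [-180.0, -0.1, -170.8], 'q6': np.float64(-1.26), 'turn': np.float64(0.03), 'shift_after_turn': [-30.5, -337.1, 7.5]}
```

Request:
{"method": "move_arm", "body": {
  "rotation": [
    [0,0,0],
    [0,0,0],
    [0,0,0],
    [0,0,0],
    [0,0,0],
    [0,0,0],
    [0,0,0],
    [0,0,0],
    [0,0,0],
    [0,0,0]
  ],
  "delta_pos": [
    [-3,-30,0],
    [-3,-35,0],
    [-3,-35,0],
    [-3,-35,0],
    [-4,-35,0],
    [-4,-35,0],
    [-3,-35,0],
    [-3,-35,0],
    [-3,-35,0],
    [-3,-27,0]
  ],
  "jaw": [255,255,255,255,255,255,255,255,255,255]
}}

```text
time_s: 24.1
eef_pos: [0.5425, -0.0629, 0.1879]
tool_rot: [3.142, -0.001, -2.981]
ft_force: [0.5, 0.8, -0.6]
width: 0.406
gripper_force: 40.1
```

Request:
{"method": "move_arm", "body": {
  "rotation": [
    [0,0,0],
    [0,0,0],
    [0,0,0],
    [0,0,0],
    [0,0,0],
    [0,0,0],
    [0,0,0],
    [0,0,0],
    [0,0,0],
    [0,0,0]
  ],
  "delta_pos": [
    [0,0,0],
    [0,0,25],
    [0,0,30],
    [0,0,30],
    [0,0,30],
    [0,0,25],
    [0,0,20],
    [0,0,10],
    [0,0,6],
    [0,0,0]
  ],
  "jaw": [255,255,255,255,255,255,255,255,255,255]
}}

```text
time_s: 25.1
eef_pos: [0.5422, -0.0607, 0.012]
tool_rot: [3.141, -0.001, -2.98]
ft_force: [0.0, -0.1, 0.4]
width: 0.405
gripper_force: 40.1
```

Request:
{"method": "move_arm", "body": {
  "rotation": [
    [0,0,0],
    [0,0,0],
    [0,0,0],
    [0,0,0],
    [0,0,0],
    [0,0,0],
    [0,0,0],
    [0,0,0],
    [0,0,0],
    [0,0,0]
  ],
  "delta_pos": [
    [0,0,1],
    [0,0,0],
    [0,0,0],
    [0,0,0],
    [0,0,-20],
    [0,0,-30],
    [0,0,-35],
    [0,0,-35],
    [0,0,-35],
    [0,0,-35]
  ],
  "jaw": [255,120,120,120,120,120,120,120,120,120]
}}

```text
time_s: 26.1
eef_pos: [0.5421, -0.0609, 0.2031]
tool_rot: [-3.141, 0.0, -2.981]
ft_force: [0.2, 0.5, -1.0]
width: 0.53
gripper_force: 0.0
```

```bash
python3 - <<'E'
from h import *
s=snap('wrist','w11.png')
go([.49,.40,.22],165)
E
```

```text
{'t': 26.15, 'p': [0.5447, -0.0613, 0.2083], 'rpy': [-179.9, 0.4, -170.8], 'q6': np.float64(-1.9), 'turn': np.float64(24.23), 'shift_after_turn': [172.2, 431.4, -11.7]}
```

View pics/w11.png

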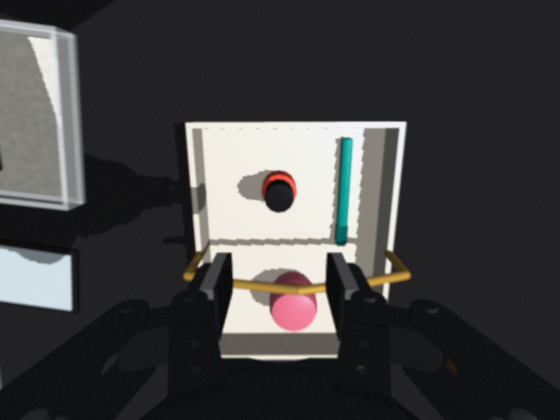

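Request:
{"method": "move_arm", "body": {
  "rotation": [
    [0,0,7.3],
    [0,0,7.3],
    [0,0,7.3],
    [0,0,0],
    [0,0,0],
    [0,0,0],
    [0,0,0],
    [0,0,0],
    [0,0,0],
    [0,0,0]
  ],
  "delta_pos": [
    [0,0,-10],
    [0,0,-15],
    [0,0,-15],
    [12,34,0],
    [12,34,0],
    [12,34,0],
    [12,34,0],
    [12,34,0],
    [12,34,0],
    [12,34,0]
  ],
  "jaw": [90,90,90,90,90,90,90,90,90,90]
}}

```text
time_s: 27.15
eef_pos: [0.5122, 0.1911, 0.2414]
tool_rot: [3.141, 0.0, 2.92]
ft_force: [0.5, 0.1, 0.5]
width: 0.649
gripper_force: 0.0
```

Request:
{"method": "move_arm", "body": {
  "rotation": [
    [0,0,0],
    [0,0,0],
    [0,0,0],
    [0,0,0],
    [0,0,0],
    [0,0,0],
    [0,0,0],
    [0,0,0]
  ],
  "delta_pos": [
    [12,34,0],
    [12,34,0],
    [12,34,0],
    [12,34,0],
    [12,34,0],
    [12,34,0],
    [0,0,0],
    [0,0,0]
  ],
  "jaw": [90,90,90,90,90,90,90,90]
}}

```text
time_s: 27.95
eef_pos: [0.4867, 0.405, 0.2409]
tool_rot: [-3.141, -0.0, 2.922]
ft_force: [0.2, -0.8, 0.1]
width: 0.649
gripper_force: 0.0
```

```bash
python3 - <<'E'
from h import *
s=snap('wrist','w12.png')
hsv=cv2.cvtColor(s['image'],cv2.COLOR_RGB2HSV)
m=cv2.inRange(hsv,(4,150,90),(20,255,255))
n,l,st,ce=cv2.connectedComponentsWithStats(m)
for i in range(1,n):
    if st[i,4]>300:
        P=np.array([onz(s,p,.172)[:2] for p in np.argwhere(l==i)]); print(st[i],cv2.minAreaRect((P*1000).astype(np.float32)))
go([.499,.412,.126],167)
E
```

```text
[297 187  48  85 902] ((500.59747314453125, 431.03570556640625), (31.850481033325195, 63.89190673828125), 76.03861999511719)
{'t': 28.0, 'p': [0.4868, 0.4042, 0.241], 'rpy': [-180.0, -0.0, 167.4], 'q6': np.float64(-0.7), 'turn': np.float64(0.36), 'shift_after_turn': [-10.1, 10.3, 115.0]}
```

View pics/w12.png

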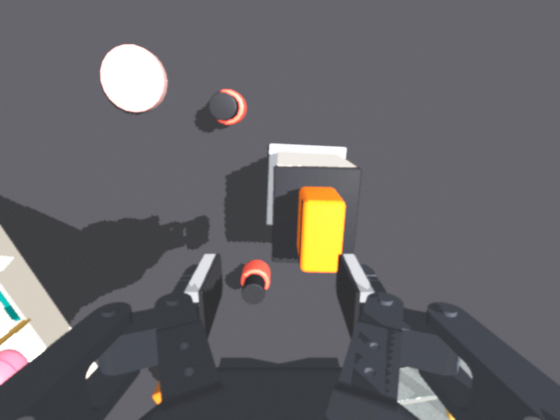

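```bash
python3 - <<'E'
from h import *
s=snap('wrist')
for z in(.172,):
  C=np.array([onz(s,p,z) for p in((197,302),(197,337),(270,341),(270,302),(206,343))]);print(np.round(C,4))
c=onz(s,(233,321.5),.172);print(c)
im=s['image']
for row in(205,220,240,260): print(row,im[row,290:352:2].tolist()[::2])
F=np.array([onz(s,p,.121) for p in((167,277),(169,359),(262,273),(262,357))]);print('flange',np.round(F,4),F.mean(0))
go([c[0],c[1],.126],167)
E
```

```text
[[0.4739 0.4232 0.172 ]
 [0.4792 0.4468 0.172 ]
 [0.5348 0.4403 0.172 ]
 [0.5285 0.4122 0.172 ]
 [0.4865 0.4498 0.172 ]]
[0.50293783 0.43152289 0.172     ]
205 [[55, 56, 57], [56, 57, 59], [78, 61, 57], [147, 77, 38], [255, 210, 57], [255, 252, 72], [255, 253, 75], [255, 253, 77], [255, 253, 78], [255, 253, 80], [255, 253, 79], [255, 253, 81], [255, 253, 80], [255, 253, 80], [255, 181, 94], [98, 99, 108]]
220 [[56, 54, 59], [57, 55, 59], [112, 70, 53], [152, 81, 43], [255, 225, 58], [255, 253, 74], [255, 253, 77], [255, 253, 77], [255, 253, 80], [255, 254, 82], [255, 254, 81], [255, 254, 82], [255, 254, 83], [255, 253, 73], [149, 108, 101], [95, 96, 103]]
240 [[54, 54, 59], [53, 54, 58], [171, 89, 44], [227, 112, 43], [255, 240, 64], [255, 253, 71], [255, 253, 71], [255, 253, 75], [255, 253, 77], [255, 253, 77], [255, 254, 76], [255, 254, 78], [255, 254, 77], [255, 243, 72], [90, 91, 97], [91, 93, 99]]
260 [[81, 83, 89], [81, 82, 88], [79, 81, 84], [255, 160, 45], [255, 248, 66], [255, 253, 73], [255, 253, 72], [255, 253, 71], [255, 253, 72], [255, 253, 73], [255, 253, 72], [255, 253, 72], [201, 99, 53], [61, 58, 65], [208, 210, 217], [227, 228, 233]]
flange [[0.4575 0.4089 0.121 ]
 [0.4741 0.4753 0.121 ]
 [0.5413 0.3863 0.121 ]
 [0.558  0.4609 0.121 ]] [0.50770208 0.43284962 0.121     ]
{'t': 28.05, 'p': [0.4871, 0.4038, 0.2412], 'rpy': [-180.0, -0.0, 167.3], 'q6': np.float64(-0.7), 'turn': np.float64(0.32), 'shift_after_turn': [-9.2, 30.6, 115.2]}
```

Request:
{"method": "move_arm", "body": {
  "rotation": [
    [0,0,0.8],
    [0,0,0],
    [0,0,0],
    [0,0,0],
    [0,0,0],
    [0,0,0],
    [0,0,0]
  ],
  "delta_pos": [
    [-5,15,0],
    [-5,15,0],
    [0,0,20],
    [0,0,20],
    [0,0,0],
    [0,0,0],
    [0,0,0]
  ],
  "jaw": [90,90,90,90,90,90,90]
}}

```text
time_s: 28.75
eef_pos: [0.5043, 0.4314, 0.2026]
tool_rot: [3.14, 0.001, 2.906]
ft_force: [0.2, -0.2, 0.6]
width: 0.647
gripper_force: 0.0
```

```bash
python3 - <<'E'
from h import *
s=snap('wrist','w13.png')
m=s['image'].astype(int); m=((m[:,:,0]>200)&(m[:,:,1]>140)&(m[:,:,2]<110)).astype(np.uint8)
n,l,st,ce=cv2.connectedComponentsWithStats(m)
for i in range(1,n):
    if st[i,4]>300:
        P=np.array([onz(s,p,.172)[:2] for p in np.argwhere(l==i)]); print(st[i],cv2.minAreaRect((P*1000).astype(np.float32)))
go([.504,.432,.126],166.5)
E
```

```text
[ 257  183   52  101 4845] ((501.58612060546875, 433.73956298828125), (29.320608139038086, 62.77933883666992), 75.42711639404297)
[116 393  44  27 368] ((606.0025634765625, 306.9705505371094), (9.580018043518066, 39.720359802246094), 20.340980529785156)
{'t': 28.8, 'p': [0.5043, 0.4315, 0.2026], 'rpy': [179.9, 0.1, 166.5], 'q6': np.float64(-0.67), 'turn': np.float64(-0.0), 'shift_after_turn': [0.4, 0.4, 76.6]}
```

View pics/w13.png

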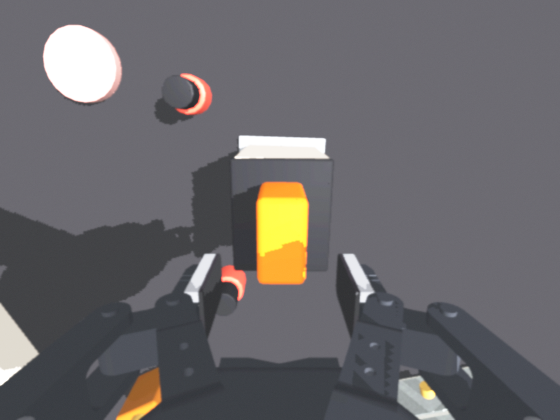

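Request:
{"method": "move_arm", "body": {
  "rotation": [
    [0,0,0],
    [0,0,0],
    [0,0,0],
    [0,0,0],
    [0,0,0],
    [0,0,0],
    [0,0,0],
    [0,0,0],
    [0,0,0],
    [0,0,0]
  ],
  "delta_pos": [
    [0,0,25],
    [0,0,25],
    [0,0,15],
    [0,0,8],
    [0,0,3],
    [0,0,0],
    [0,0,0],
    [0,0,0],
    [0,0,0],
    [0,0,0]
  ],
  "jaw": [90,90,90,90,90,90,255,255,255,255],
  "force": 70
}}

```text
time_s: 29.8
eef_pos: [0.5042, 0.4319, 0.1264]
tool_rot: [3.14, 0.001, 2.906]
ft_force: [0.2, -0.3, 6.9]
width: 0.343
gripper_force: 70.0
```

```bash
python3 - <<'E'
from h import *
s=r.get_state(); print({k:np.round(s[k],4) for k in('eef_pos','tool_rot','ft_force','width','gripper_force','q')})
E
```

```text
{'eef_pos': array([0.5042, 0.4319, 0.1264]), 'tool_rot': array([3.1403e+00, 1.1000e-03, 2.9065e+00]), 'ft_force': array([ 0.175 , -0.2839,  6.9269]), 'width': np.float64(0.3428), 'gripper_force': np.float64(69.9814), 'q': array([ 0.6627,  0.6083,  1.6557, -0.    ,  0.8759, -0.673 ])}
```

Request:
{"method": "move_arm", "body": {
  "rotation": [
    [0,0,0],
    [0,0,0],
    [0,0,0],
    [0,0,0],
    [0,0,0],
    [0,0,0],
    [0,0,0],
    [0,0,0],
    [0,0,0],
    [0,0,0]
  ],
  "delta_pos": [
    [0,0,0],
    [0,0,-10],
    [0,0,-20],
    [0,0,-25],
    [0,0,-25],
    [0,0,-25],
    [0,0,-25],
    [0,0,-25],
    [0,0,-10],
    [0,0,0]
  ],
  "jaw": [255,255,255,255,255,255,255,255,255,255]
}}

```text
time_s: 30.8
eef_pos: [0.5041, 0.4319, 0.292]
tool_rot: [3.139, 0.002, 2.907]
ft_force: [0.7, 0.6, -2.3]
width: 0.342
gripper_force: 69.3
```

```bash
python3 - <<'E'
from h import *
st=r.get_state(); p=st['eef_pos']; print(np.round(p,4),np.degrees(st['tool_rot']),st['width'],st['q'])
g=p+[0,0,.147-.1265]   # approx grip centre
s=snap('side'); ims=[]
for sg in(0,1,-1):
    im=s['image'][:,:,::-1].copy()
    if sg:
        u=np.array([np.cos(np.radians(-13.5)),np.sin(np.radians(-13.5)),0])*sg
        pts=[g-u*.018+[0,0,-.09],g-u*.018+[0,0,-.122],g+[0,0,-.1335],g+u*.02+[0,0,-.123]]
        for a in pts:
            v,c=proj(s,a); cv2.circle(im,(int(round(c)),int(round(v))),1,(0,255,0),-1)
    v,c=map(int,proj(s,g+[0,0,-.08])); ims.append(cv2.resize(im[v-55:v+45,c-33:c+33],(264,400),interpolation=cv2.INTER_CUBIC))
cv2.imwrite('pics/hook.png',np.hstack(ims))
E
```

```text
[0.5041 0.4319 0.292 ] [1.79879813e+02 9.71542446e-02 1.66532918e+02] 0.34195461618247774 [ 6.62730503e-01  4.49127667e-01  1.49261190e+00 -1.96926172e-05
  1.19715586e+00 -6.73015516e-01]
```

View pics/hook.png

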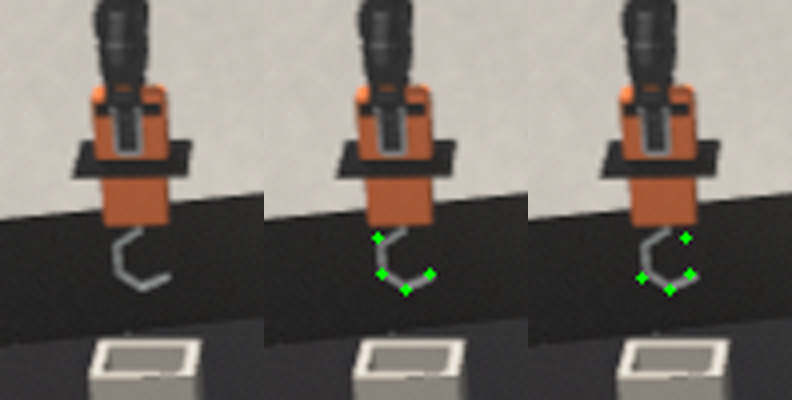

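```bash
cat >> h.py <<'E'
def bail(c=(.603,-.036),yaw=9.5):
    "bail plane from brass pixels: fit (x,y) of peak along caddy x using top and side"
    from scipy.optimize import least_squares
    for n in('top','side'):
        s=r.snapshot(n); im=s['image']; h=cv2.cvtColor(im,cv2.COLOR_RGB2HSV)
        m=cv2.inRange(h,(14,100,90),(28,255,255))
        def curve(v):
            a=np.radians(v[2]); M=np.array([[np.cos(a),-np.sin(a)],[np.sin(a),np.cos(a)]])
            L=np.array([[-.097,.09],[-.055,.104],[0,.116],[.055,.104],[.097,.09]])
            y=np.linspace(-.095,.095,60); z=np.interp(y,L[:,0],L[:,1])
            return np.array([proj(s,[*(np.array(v[:2])+M@[0,yy]),zz]) for yy,zz in zip(y,z)])
        w=np.zeros(m.shape,np.uint8); pts=curve([*c,yaw]); cv2.polylines(w,[np.round(pts[:,::-1]).astype(np.int32)],False,1,21)
        m=m*w; px=np.argwhere(m>0).astype(float)
        def f(v):
            q=curve([v[0],v[1],v[2]]); D=np.linalg.norm(px[:,None]-q[None],axis=2)
            return np.r_[D.min(1),D.min(0)]
        if len(px)>40:
            b=least_squares(f,[*c,yaw],x_scale=[.01,.01,3],loss='soft_l1',diff_step=1e-3); print('bail',n,len(px),np.round(b.x,4),'med px',round(float(np.median(f(b.x))),2))
E
python3 - <<'E'
from h import *
s,v=caddy((.603,-.036),9.5); bail()
go([.534,-.0475,.292],189.5)
E
```

```text
caddy [ 0.6031 -0.0359  9.7299] cost 76.0 conf 0.76
bail top 154 [ 0.6013 -0.0357  9.4199] med px 0.52
bail side 199 [ 0.6034 -0.0437  9.1378] med px 0.85
{'t': 31.05, 'p': [0.5032, 0.4311, 0.2888], 'rpy': [-179.9, -0.1, 166.5], 'q6': np.float64(-0.67), 'turn': np.float64(-22.97), 'shift_after_turn': [48.6, -477.2, -3.2]}
```

Request:
{"method": "move_arm", "body": {
  "rotation": [
    [0,0,-5.75],
    [0,0,-5.75],
    [0,0,-5.75],
    [0,0,-5.75],
    [0,0,0],
    [0,0,0],
    [0,0,0],
    [0,0,0],
    [0,0,0],
    [0,0,0]
  ],
  "delta_pos": [
    [0,0,0],
    [0,0,0],
    [0,0,0],
    [0,0,0],
    [2,-15,0],
    [3,-25,0],
    [3.5,-32,0],
    [3.5,-32,0],
    [3.5,-32,0],
    [3.5,-32,0]
  ],
  "jaw": [255,255,255,255,255,255,255,255,255,255]
}}

```text
time_s: 32.05
eef_pos: [0.5122, 0.2605, 0.2897]
tool_rot: [-3.141, -0.001, -2.978]
ft_force: [-0.1, -0.1, -2.2]
width: 0.343
gripper_force: 69.4
```

Request:
{"method": "move_arm", "body": {
  "rotation": [
    [0,0,0],
    [0,0,0],
    [0,0,0],
    [0,0,0],
    [0,0,0],
    [0,0,0],
    [0,0,0],
    [0,0,0],
    [0,0,0],
    [0,0,0]
  ],
  "delta_pos": [
    [3.5,-32,0],
    [3.5,-32,0],
    [3.5,-32,0],
    [3.5,-32,0],
    [3.5,-32,0],
    [3.5,-32,0],
    [3.5,-32,0],
    [3,-30,0],
    [2,-20,0],
    [1,-12,0]
  ],
  "jaw": [255,255,255,255,255,255,255,255,255,255]
}}

```text
time_s: 33.05
eef_pos: [0.5293, -0.0264, 0.2898]
tool_rot: [-3.142, -0.001, -2.979]
ft_force: [-0.4, 0.1, -1.7]
width: 0.345
gripper_force: 69.4
```

Request:
{"method": "move_arm", "body": {
  "rotation": [
    [0,0,0],
    [0,0,0],
    [0,0,0],
    [0,0,0],
    [0,0,0],
    [0,0,0],
    [0,0,0],
    [0,0,0]
  ],
  "delta_pos": [
    [1,-15,0],
    [0,0,0],
    [0,0,0],
    [0,0,0],
    [0,0,0],
    [0,0,0],
    [0,0,0],
    [0,0,0]
  ],
  "jaw": [255,255,255,255,255,255,255,255]
}}

```text
time_s: 33.85
eef_pos: [0.5315, -0.0392, 0.2903]
tool_rot: [3.142, -0.0, -2.975]
ft_force: [-0.6, -0.1, -1.4]
width: 0.343
gripper_force: 69.4
```

```bash
python3 - <<'E'
from h import *
bail((.6025,-.037),9.5)
go([.534,-.0485,.2045],189.5)
st=r.get_state();print(st['width'],st['ft_force'])
E
```

```text
bail side 195 [ 0.6036 -0.0427  8.8808] med px 0.77
{'t': 33.95, 'p': [0.5315, -0.0393, 0.2903], 'rpy': [-180.0, 0.0, -170.5], 'q6': np.float64(-1.87), 'turn': np.float64(0.04), 'shift_after_turn': [-0.9, -9.5, 85.8]}
0.34139533176700093 [ 0.22978705 -0.43842482 -1.7446353 ]
```

Request:
{"method": "move_arm", "body": {
  "rotation": [
    [0,0,0],
    [0,0,0],
    [0,0,0],
    [0,0,0],
    [0,0,0],
    [0,0,0],
    [0,0,0],
    [0,0,0]
  ],
  "delta_pos": [
    [-1,-10,0],
    [0,0,15],
    [0,0,20],
    [0,0,20],
    [0,0,20],
    [0,0,11],
    [0,0,0],
    [0,0,0]
  ],
  "jaw": [255,255,255,255,255,255,255,255]
}}

```text
time_s: 34.75
eef_pos: [0.5345, -0.0493, 0.2048]
tool_rot: [-3.141, 0.0, -2.975]
ft_force: [0.6, 0.4, -1.0]
width: 0.344
gripper_force: 69.6
```

```bash
python3 - <<'E'
from h import *
bail((.6025,-.037),9.5)
go([.6027,-.038,.2045],189.5)
# verify hook in side view: compare grey wire pixel with projected hook and bail at current pose
st=r.get_state(); g=st['eef_pos']+[0,0,.0205]; s=snap('side','hook2.png')
u=np.array([np.cos(np.radians(9.5)),np.sin(np.radians(9.5)),0])
for nm,a in(('bot',g+[0,0,-.1365]),('tip',g+u*.02+[0,0,-.126]),('peak',[.6027,-.038,.116])): print(nm,np.round(proj(s,a),1))
im=s['image'].astype(int); v,c=proj(s,g+[0,0,-.1365]); v,c=int(v),int(c)
for row in range(v-14,v+6,2): print(row,' '.join('%3d/%3d'%(im[row,k].mean(),im[row,k,0]-im[row,k,2]) for k in range(c-14,c+22,3)))
E
```

```text
bail side 168 [ 0.6064 -0.0527  5.728 ] med px 0.64
{'t': 34.85, 'p': [0.5348, -0.0493, 0.2053], 'rpy': [-180.0, 0.1, -170.5], 'q6': np.float64(-1.89), 'turn': np.float64(0.03), 'shift_after_turn': [-68.8, -0.1, 0.8]}
bot [224.  275.1]
tip [218.7 282.3]
peak [208.9 299.8]
210  62/  3  59/  4  62/  5  82/  2 134/  0  64/  4  64/  4  76/ 27 104/ 37 158/ 16 243/ 11 220/ 19
212  59/  4  59/  3  60/  4 135/  1  61/  7  72/  5 131/ 14 189/ 31 142/ 37 164/ 20 164/ 20 164/ 19
214  60/  3  61/  4  62/  4 107/  4 184/ 17 249/  7 195/ 23 164/ 19 149/ 29 165/ 19 164/ 19 166/ 20
216  82/  7 153/ 16 215/ 18 147/ 10 164/ 20 164/ 19 165/ 19 164/ 19 164/ 18 165/ 19 166/ 20 165/ 19
218 245/ 10 178/ 20 159/ 17 131/  8 165/ 19 163/ 19 165/ 19 211/  2 161/ 18 166/ 20 164/ 19 165/ 20
220 163/ 19 163/ 20 170/ 17 135/  6 166/ 17 164/ 19 212/  2 143/  3 165/ 19 166/ 19 166/ 20 166/ 20
222 164/ 19 164/ 18 164/ 19 135/  4 133/  0 207/  2 140/  4 166/ 20 164/ 21 165/ 18 161/ 19 152/ 18
224 164/ 19 165/ 20 165/ 18 164/ 19 158/ 18 134/  5 164/ 19 164/ 19 156/ 18 150/ 17 149/ 18 150/ 17
226 164/ 19 164/ 18 165/ 20 163/ 19 163/ 20 160/ 19 152/ 18 149/ 17 150/ 16 150/ 17 149/ 17 174/ 18
228 164/ 19 163/ 19 162/ 19 156/ 18 149/ 17 149/ 17 148/ 17 150/ 18 154/  8 132/ -8 239/ 11 252/  4
```

Request:
{"method": "move_arm", "body": {
  "rotation": [
    [0,0,0],
    [0,0,0],
    [0,0,0],
    [0,0,0],
    [0,0,0],
    [0,0,0],
    [0,0,0],
    [0,0,0],
    [0,0,0],
    [0,0,0]
  ],
  "delta_pos": [
    [-8,0,0],
    [-10,0,0],
    [-10,0,0],
    [-10,0,0],
    [-10,0,0],
    [-10,0,0],
    [-7,0,0],
    [-4,0,0],
    [0,0,0],
    [0,0,0]
  ],
  "jaw": [255,255,255,255,255,255,255,255,255,255]
}}

```text
time_s: 35.9
eef_pos: [0.6019, -0.0376, 0.2042]
tool_rot: [3.142, -0.0, -2.975]
ft_force: [1.0, -0.0, -1.5]
width: 0.342
gripper_force: 69.6
```

```bash
python3 - <<'E'
from h import *
go([.6027,-.038,.2045],189.5)
s,v=caddy((.603,-.036),9.5)
st=r.get_state();print(st['ft_force'])
E
```

```text
{'t': 35.9, 'p': [0.6019, -0.0376, 0.2042], 'rpy': [180.0, -0.0, -170.5], 'q6': np.float64(-1.85), 'turn': np.float64(0.03), 'shift_after_turn': [-0.8, -0.5, -0.3]}
[ 0.0053029   0.73128162 -1.72413382]
```

Request:
{"method": "move_arm", "body": {
  "rotation": [
    [0,0,0],
    [0,0,0],
    [0,0,0],
    [0,0,0],
    [0,0,0],
    [0,0,0],
    [0,0,0],
    [0,0,0],
    [0,0,0],
    [0,0,0]
  ],
  "delta_pos": [
    [-0.8,0,-5],
    [0,0,-6],
    [0,0,-5],
    [0,0,-4],
    [0,0,-4],
    [0,0,-3],
    [0,0,-3],
    [0,0,-2],
    [0,0,0],
    [0,0,0]
  ],
  "jaw": [255,255,255,255,255,255,255,255,255,255]
}}

```text
time_s: 37.0
eef_pos: [0.6028, -0.0375, 0.2361]
tool_rot: [3.142, -0.0, -2.975]
ft_force: [0.1, 0.0, -4.7]
width: 0.347
gripper_force: 69.3
```

```bash
python3 - <<'E'
from h import *
st=r.get_state();print(st['eef_pos'],st['ft_force'],st['wrist_torque'])
s,v=caddy((.603,-.036),9.5)
E
```

```text
[ 0.60284327 -0.03752722  0.2361152 ] [ 0.10168649  0.0267703  -4.72946581] [ 0.03369853  0.13944324 -0.01886882]
```

Request:
{"method": "move_arm", "body": {
  "rotation": [
    [0,0,0],
    [0,0,0],
    [0,0,0],
    [0,0,0],
    [0,0,0],
    [0,0,0],
    [0,0,0],
    [0,0,0],
    [0,0,0],
    [0,0,0]
  ],
  "delta_pos": [
    [0,0,-1.5],
    [0,0,-1.5],
    [0,0,-1.5],
    [0,0,-1.5],
    [0,0,-1.5],
    [0,0,-1.5],
    [0,0,-1.5],
    [0,0,-1.5],
    [0,0,-1.5],
    [0,0,-1.5]
  ],
  "jaw": [255,255,255,255,255,255,255,255,255,255]
}}

```text
time_s: 38.1
eef_pos: [0.6028, -0.0375, 0.2514]
tool_rot: [3.141, -0.0, -2.975]
ft_force: [0.2, -0.9, -7.2]
width: 0.339
gripper_force: 69.6
```

Request:
{"method": "move_arm", "body": {
  "rotation": [
    [0,0,0],
    [0,0,0],
    [0,0,0],
    [0,0,0],
    [0,0,0],
    [0,0,0],
    [0,0,0],
    [0,0,0],
    [0,0,0],
    [0,0,0]
  ],
  "delta_pos": [
    [0,0,-1.5],
    [0,0,-1.5],
    [0,0,-1.5],
    [0,0,-1.5],
    [0,0,-1.5],
    [0,0,-1.5],
    [0,0,-1.5],
    [0,0,-1.5],
    [0,0,-1.5],
    [0,0,-1.5]
  ],
  "jaw": [255,255,255,255,255,255,255,255,255,255]
}}

```text
time_s: 39.1
eef_pos: [0.6029, -0.0375, 0.2664]
tool_rot: [3.142, -0.0, -2.975]
ft_force: [-0.6, -0.6, -6.7]
width: 0.343
gripper_force: 69.5
```

Request:
{"method": "move_arm", "body": {
  "rotation": [
    [0,0,0],
    [0,0,0],
    [0,0,0],
    [0,0,0],
    [0,0,0],
    [0,0,0],
    [0,0,0],
    [0,0,0],
    [0,0,0],
    [0,0,0]
  ],
  "delta_pos": [
    [0,0,-1.5],
    [0,0,-1.5],
    [0,0,-1.5],
    [0,0,-1.5],
    [0,0,-1.5],
    [0,0,-1.5],
    [0,0,-1.5],
    [0,0,-1.5],
    [0,0,-1.5],
    [0,0,-1.5]
  ],
  "jaw": [255,255,255,255,255,255,255,255,255,255]
}}

```text
time_s: 40.1
eef_pos: [0.6029, -0.0375, 0.2814]
tool_rot: [3.142, -0.0, -2.975]
ft_force: [-0.4, -0.3, -6.1]
width: 0.346
gripper_force: 69.5
```

Request:
{"method": "move_arm", "body": {
  "rotation": [
    [0,0,0],
    [0,0,0],
    [0,0,0],
    [0,0,0],
    [0,0,0],
    [0,0,0],
    [0,0,0],
    [0,0,0],
    [0,0,0],
    [0,0,0]
  ],
  "delta_pos": [
    [0,0,-1.5],
    [0,0,-1.5],
    [0,0,-1.5],
    [0,0,-1.5],
    [0,0,-1.5],
    [0,0,-1],
    [0,0,-1],
    [0,0,-0.5],
    [0,0,0],
    [0,0,0]
  ],
  "jaw": [255,255,255,255,255,255,255,255,255,255]
}}

```text
time_s: 41.1
eef_pos: [0.6029, -0.0375, 0.2912]
tool_rot: [3.142, -0.0, -2.975]
ft_force: [-0.2, -0.5, -6.7]
width: 0.347
gripper_force: 69.5
```

```bash
cat > rim.py <<'E'
from h import *
# fit full 6-dof of caddy in the side+top views by rim corners? use side mask: lowest edge
st=r.get_state();print(st['time_s'],st['eef_pos'],st['ft_force'],st['wrist_torque'])
S=snap('side','hang.png'); d=[x for x in r.trace('side','caddy') if x['mask'].sum()>3000]
from scipy.optimize import minimize
def hullmask(s,v):
    Rm=R.from_euler('ZYX',[v[3],v[4],v[5]],degrees=True)
    P=Rm.apply([[x,y,z] for x in(-.13,.13) for y in(-.1,.1) for z in(0,.045)])+v[:3]
    w=np.zeros((420,560),np.uint8)
    return cv2.fillPoly(w,[cv2.convexHull(np.round(np.array([proj(s,p)[::-1] for p in P])*16).astype(np.int32))],1,shift=4).astype(float)
if d:
    im=S['image'].astype(int); m=((im.mean(2)>110)&(im[:,:,0]-im[:,:,2]<30)&d[0]['mask'])
    m=cv2.morphologyEx(m.astype(np.uint8),cv2.MORPH_OPEN,np.ones((5,5)))
    f=cv2.fillPoly(np.zeros((420,560),np.uint8),[cv2.convexHull(np.argwhere(m)[:,::-1].astype(np.int32))],1).astype(float)
    x0=np.array([.603,-.037,.02,9.5,0,0])
    best=None
    for z in(.0,.02,.04):
        x0[2]=z
        b=minimize(lambda v:np.abs(hullmask(S,v)-f).sum(),x0,method='Nelder-Mead',options=dict(maxiter=800,initial_simplex=x0+np.vstack([np.zeros(6),np.diag([.01,.01,.015,3,3,3])])))
        if best is None or b.fun<best.fun: best=b
    v=best.x; Rm=R.from_euler('ZYX',v[3:],degrees=True)
    print('fit',np.round(v,3),best.fun,'corner z',np.round((Rm.apply([[x,y,0] for x in(-.13,.13) for y in(-.1,.1)])+v[:3])[:,2],3))
E
python3 rim.py
```

```text
41.1 [ 0.60293843 -0.0375208   0.29124264] [-0.20563156 -0.45141025 -6.69820724] [-0.02191929  0.01629433  0.00088   ]
fit [ 0.612 -0.03   0.041  9.24  -3.049 -0.458] 83.0 corner z [0.035 0.034 0.049 0.047]
```

Request:
{"method": "move_arm", "body": {
  "rotation": [
    [0,0,0],
    [0,0,0],
    [0,0,0],
    [0,0,0],
    [0,0,0],
    [0,0,0],
    [0,0,0],
    [0,0,0],
    [0,0,0],
    [0,0,0]
  ],
  "delta_pos": [
    [0,0,0],
    [0,0,0],
    [0,0,0],
    [0,0,0],
    [0,0,0],
    [0,0,0],
    [0,0,0],
    [0,0,0],
    [0,0,0],
    [0,0,0]
  ],
  "jaw": [255,255,255,255,255,255,255,255,255,255]
}}

```text
time_s: 42.2
eef_pos: [0.603, -0.0375, 0.2913]
tool_rot: [3.142, -0.0, -2.975]
ft_force: [0.3, -0.1, -6.5]
width: 0.341
gripper_force: 69.5
```

Request:
{"method": "move_arm", "body": {
  "rotation": [
    [0,0,0],
    [0,0,0],
    [0,0,0],
    [0,0,0],
    [0,0,0],
    [0,0,0],
    [0,0,0],
    [0,0,0],
    [0,0,0],
    [0,0,0]
  ],
  "delta_pos": [
    [0,0,0],
    [0,0,0],
    [0,0,0],
    [0,0,0],
    [0,0,0],
    [0,0,0],
    [0,0,0],
    [0,0,0],
    [0,0,0],
    [0,0,0]
  ],
  "jaw": [255,255,255,255,255,255,255,255,255,255]
}}

```text
time_s: 43.2
eef_pos: [0.603, -0.0375, 0.2913]
tool_rot: [-3.142, 0.0, -2.975]
ft_force: [-0.6, 0.1, -7.5]
width: 0.343
gripper_force: 69.5
```

Request:
{"method": "move_arm", "body": {
  "rotation": [
    [0,0,0],
    [0,0,0],
    [0,0,0],
    [0,0,0],
    [0,0,0],
    [0,0,0],
    [0,0,0],
    [0,0,0],
    [0,0,0],
    [0,0,0]
  ],
  "delta_pos": [
    [0,0,0],
    [0,0,0],
    [0,0,0],
    [0,0,0],
    [0,0,0],
    [0,0,0],
    [0,0,0],
    [0,0,0],
    [0,0,0],
    [0,0,0]
  ],
  "jaw": [255,255,255,255,255,255,255,255,255,255]
}}

```text
time_s: 44.2
eef_pos: [0.603, -0.0375, 0.2913]
tool_rot: [3.142, -0.0, -2.975]
ft_force: [0.1, 0.6, -6.3]
width: 0.341
gripper_force: 69.5
```

```bash
python3 rim.py
```

```text
44.2 [ 0.60295892 -0.03750996  0.29129939] [ 0.12377179  0.58962076 -6.2746259 ] [-0.07204187  0.04584681 -0.03749828]
fit [ 0.612 -0.033  0.043  9.948 -2.529 -0.639] 86.0 corner z [0.038 0.036 0.05  0.048]
```

Request:
{"method": "move_arm", "body": {
  "rotation": [
    [0,0,0],
    [0,0,0],
    [0,0,0],
    [0,0,0],
    [0,0,0],
    [0,0,0],
    [0,0,0],
    [0,0,0],
    [0,0,0],
    [0,0,0]
  ],
  "delta_pos": [
    [0,0,1.5],
    [0,0,2],
    [0,0,2],
    [0,0,2],
    [0,0,2],
    [0,0,2],
    [0,0,2],
    [0,0,2],
    [0,0,2],
    [0,0,2]
  ],
  "jaw": [255,255,255,255,255,255,255,255,255,255]
}}

```text
time_s: 45.3
eef_pos: [0.603, -0.0375, 0.2716]
tool_rot: [3.142, 0.0, -2.975]
ft_force: [-0.1, -0.5, -6.9]
width: 0.346
gripper_force: 69.5
```

Request:
{"method": "move_arm", "body": {
  "rotation": [
    [0,0,0],
    [0,0,0],
    [0,0,0],
    [0,0,0],
    [0,0,0],
    [0,0,0],
    [0,0,0],
    [0,0,0],
    [0,0,0],
    [0,0,0]
  ],
  "delta_pos": [
    [0,0,1.5],
    [0,0,1.5],
    [0,0,1.5],
    [0,0,1.5],
    [0,0,1.5],
    [0,0,1.5],
    [0,0,1.5],
    [0,0,1.5],
    [0,0,1.5],
    [0,0,1.5]
  ],
  "jaw": [255,255,255,255,255,255,255,255,255,255]
}}

```text
time_s: 46.3
eef_pos: [0.603, -0.0375, 0.2567]
tool_rot: [3.142, -0.0, -2.975]
ft_force: [-0.7, 0.0, -6.3]
width: 0.347
gripper_force: 69.5
```

Request:
{"method": "move_arm", "body": {
  "rotation": [
    [0,0,0],
    [0,0,0],
    [0,0,0],
    [0,0,0],
    [0,0,0],
    [0,0,0],
    [0,0,0],
    [0,0,0],
    [0,0,0],
    [0,0,0]
  ],
  "delta_pos": [
    [0,0,1.5],
    [0,0,1.5],
    [0,0,1.5],
    [0,0,1.5],
    [0,0,1.5],
    [0,0,1.5],
    [0,0,1.5],
    [0,0,1.5],
    [0,0,1.5],
    [0,0,1.5]
  ],
  "jaw": [255,255,255,255,255,255,255,255,255,255]
}}

```text
time_s: 47.3
eef_pos: [0.6031, -0.0375, 0.2418]
tool_rot: [-3.142, 0.0, -2.975]
ft_force: [0.0, -0.1, -5.2]
width: 0.341
gripper_force: 69.5
```

```bash
python3 rim.py
```

```text
47.3 [ 0.60305157 -0.03751297  0.24176211] [ 0.02450073 -0.11646075 -5.19331663] [ 0.04754692 -0.04401114 -0.00589367]
fit [ 6.060e-01 -3.500e-02  1.000e-03  9.492e+00  2.160e-01  2.640e-01] 79.0 corner z [0.001 0.002 0.    0.001]
```

Request:
{"method": "move_arm", "body": {
  "rotation": [
    [0,0,0],
    [0,0,0],
    [0,0,0],
    [0,0,0],
    [0,0,0],
    [0,0,0],
    [0,0,0],
    [0,0,0],
    [0,0,0],
    [0,0,0]
  ],
  "delta_pos": [
    [0,0,2],
    [0,0,3],
    [0,0,4],
    [0,0,5],
    [0,0,5],
    [0,0,6],
    [0,0,6],
    [0,0,6],
    [0,0,0],
    [0,0,0]
  ],
  "jaw": [255,255,255,255,255,255,255,255,255,255]
}}

```text
time_s: 48.4
eef_pos: [0.603, -0.0375, 0.2047]
tool_rot: [3.142, -0.0, -2.975]
ft_force: [1.1, -0.4, -1.4]
width: 0.343
gripper_force: 69.9
```

```bash
python3 rim.py
```

```text
48.4 [ 0.60295135 -0.03751675  0.20466114] [ 1.06073239 -0.38183764 -1.40803872] [ 0.04797691 -0.03276027  0.03274186]
fit [ 6.0500e-01 -3.7000e-02  2.0000e-03  1.0048e+01  6.9800e-01 -6.6500e-01] 106.0 corner z [ 0.005  0.003  0.002 -0.001]
```

Unloaded. Back out along −x of the scale, rise, and return to the holder.

Request:
{"method": "move_arm", "body": {
  "rotation": [
    [0,0,0],
    [0,0,0],
    [0,0,0],
    [0,0,0],
    [0,0,0],
    [0,0,0],
    [0,0,0],
    [0,0,0],
    [0,0,0],
    [0,0,0]
  ],
  "delta_pos": [
    [4,0,0],
    [7,0,0],
    [8,0,0],
    [10,0,0],
    [10,0,0],
    [10,0,0],
    [10,0,0],
    [7,0,0],
    [4,0,0],
    [0,0,0]
  ],
  "jaw": [255,255,255,255,255,255,255,255,255,255]
}}

```text
time_s: 49.5
eef_pos: [0.5336, -0.0492, 0.2049]
tool_rot: [-3.142, 0.0, -2.975]
ft_force: [-1.2, -0.8, -2.1]
width: 0.344
gripper_force: 69.9
```

Request:
{"method": "move_arm", "body": {
  "rotation": [
    [0,0,0],
    [0,0,0],
    [0,0,0],
    [0,0,0],
    [0,0,0],
    [0,0,0],
    [0,0,0]
  ],
  "delta_pos": [
    [0,0,-10],
    [0,0,-20],
    [0,0,-20],
    [0,0,-20],
    [0,0,-15],
    [0,0,0],
    [0,0,0]
  ],
  "jaw": [255,255,255,255,255,255,255]
}}

```text
time_s: 50.2
eef_pos: [0.5342, -0.0491, 0.2899]
tool_rot: [-3.141, 0.001, -2.975]
ft_force: [0.2, -0.7, -2.3]
width: 0.341
gripper_force: 70.0
```

```bash
python3 rim.py; python3 - <<'E'
from h import *
go([.5042,.4319,.29],189.5)
go([.5042,.4319,.29],166.53)
E
```

```text
50.2 [ 0.53418558 -0.0490646   0.28989052] [ 0.22823327 -0.6888441  -2.29068202] [-0.01308178  0.06496297  0.0178312 ]
fit [ 6.070e-01 -3.400e-02  1.000e-03  9.847e+00 -5.470e-01 -3.000e-03] 112.0 corner z [0.    0.    0.003 0.003]
{'t': 50.3, 'p': [0.5336, -0.049, 0.289], 'rpy': [180.0, -0.1, -170.5], 'q6': np.float64(-1.89), 'turn': np.float64(0.03), 'shift_after_turn': [-50.4, 479.2, -1.0]}
{'t': 50.3, 'p': [0.5336, -0.049, 0.289], 'rpy': [180.0, -0.1, -170.5], 'q6': np.float64(-1.89), 'turn': np.float64(23.0), 'shift_after_turn': [140.6, 460.9, -1.0]}
```

Request:
{"method": "move_arm", "body": {
  "rotation": [
    [0,0,0],
    [0,0,0],
    [0,0,0],
    [0,0,0],
    [0,0,0],
    [0,0,0],
    [0,0,0],
    [0,0,0],
    [0,0,0],
    [0,0,0]
  ],
  "delta_pos": [
    [-2,15,0],
    [-3,25,0],
    [-3.5,32,0],
    [-3.5,32,0],
    [-3.5,32,0],
    [-3.5,32,0],
    [-3.5,32,0],
    [-3.5,32,0],
    [-3.5,32,0],
    [-3.5,32,0]
  ],
  "jaw": [255,255,255,255,255,255,255,255,255,255]
}}

```text
time_s: 51.3
eef_pos: [0.5165, 0.2503, 0.2891]
tool_rot: [-3.142, -0.001, -2.975]
ft_force: [-0.7, 0.8, -0.3]
width: 0.342
gripper_force: 70.1
```

Request:
{"method": "move_arm", "body": {
  "rotation": [
    [0,0,0],
    [0,0,0],
    [0,0,0],
    [0,0,0],
    [0,0,0],
    [0,0,0],
    [0,0,5.75],
    [0,0,5.75],
    [0,0,5.75],
    [0,0,5.75]
  ],
  "delta_pos": [
    [-3.5,32,0],
    [-3.5,32,0],
    [-3.5,32,0],
    [-3.5,32,0],
    [-3,30,0],
    [-2,20,0],
    [0,0,0],
    [0,0,0],
    [0,0,0],
    [0,0,0]
  ],
  "jaw": [255,255,255,255,255,255,255,255,255,255]
}}

```text
time_s: 52.3
eef_pos: [0.5062, 0.4271, 0.2891]
tool_rot: [-3.141, -0.001, 2.902]
ft_force: [-0.3, -0.3, -1.7]
width: 0.344
gripper_force: 70.1
```

Request:
{"method": "move_arm", "body": {
  "rotation": [
    [0,0,0],
    [0,0,0],
    [0,0,0],
    [0,0,0]
  ],
  "delta_pos": [
    [0,0,0],
    [0,0,0],
    [0,0,0],
    [0,0,0]
  ],
  "jaw": [255,255,255,255]
}}

```text
time_s: 52.7
eef_pos: [0.5067, 0.427, 0.2897]
tool_rot: [-3.141, -0.0, 2.908]
ft_force: [0.1, 0.8, -1.5]
width: 0.343
gripper_force: 70.1
```

```bash
python3 - <<'E'
from h import *
go([.5042,.4319,.1264],166.53)
E
```

```text
{'t': 52.7, 'p': [0.5067, 0.427, 0.2897], 'rpy': [-180.0, -0.0, 166.6], 'q6': np.float64(-0.68), 'turn': np.float64(0.08), 'shift_after_turn': [3.6, 4.2, 163.3]}
```

Request:
{"method": "move_arm", "body": {
  "rotation": [
    [0,0,0],
    [0,0,0],
    [0,0,0],
    [0,0,0],
    [0,0,0],
    [0,0,0],
    [0,0,0],
    [0,0,0],
    [0,0,0],
    [0,0,0]
  ],
  "delta_pos": [
    [3.6,4.2,0],
    [0,0,0],
    [0,0,15],
    [0,0,15],
    [0,0,20],
    [0,0,20],
    [0,0,20],
    [0,0,20],
    [0,0,10],
    [0,0,0]
  ],
  "jaw": [255,255,255,255,255,255,255,255,255,255]
}}

```text
time_s: 53.7
eef_pos: [0.5034, 0.4313, 0.168]
tool_rot: [-3.139, -0.002, 2.907]
ft_force: [-0.3, 0.9, -1.3]
width: 0.339
gripper_force: 70.2
```

```bash
python3 - <<'E'
from h import *
print(r.get_state()['ft_force']); go([.5042,.4319,.1264],166.53)
E
```

```text
[-0.29496857  0.92202735 -1.27530128]
{'t': 53.7, 'p': [0.5034, 0.4313, 0.168], 'rpy': [-179.9, -0.1, 166.5], 'q6': np.float64(-0.67), 'turn': np.float64(0.01), 'shift_after_turn': [-0.6, 0.8, 41.6]}
```

Request:
{"method": "move_arm", "body": {
  "rotation": [
    [0,0,0],
    [0,0,0],
    [0,0,0],
    [0,0,0],
    [0,0,0],
    [0,0,0],
    [0,0,0],
    [0,0,0],
    [0,0,0]
  ],
  "delta_pos": [
    [-0.6,0.8,8],
    [0,0,10],
    [0,0,8],
    [0,0,6],
    [0,0,4],
    [0,0,3],
    [0,0,1],
    [0,0,0.5],
    [0,0,0]
  ],
  "jaw": [255,255,255,255,255,255,255,255,255]
}}

```text
time_s: 54.6
eef_pos: [0.5051, 0.4326, 0.1295]
tool_rot: [3.141, 0.0, 2.906]
ft_force: [0.5, 0.7, -0.9]
width: 0.34
gripper_force: 70.2
```

```bash
python3 - <<'E'
from h import *
print(r.get_state()['ft_force']); go([.5042,.4319,.1264],166.53)
E
```

```text
[ 0.52417828  0.67703031 -0.88079502]
{'t': 54.6, 'p': [0.5051, 0.4326, 0.1295], 'rpy': [180.0, 0.0, 166.5], 'q6': np.float64(-0.67), 'turn': np.float64(-0.0), 'shift_after_turn': [0.7, -0.9, 3.1]}
```

Request:
{"method": "move_arm", "body": {
  "rotation": [
    [0,0,0],
    [0,0,0],
    [0,0,0],
    [0,0,0],
    [0,0,0],
    [0,0,0]
  ],
  "delta_pos": [
    [0.7,-0.9,1],
    [0,0,1],
    [0,0,0.7],
    [0,0,0.3],
    [0,0,0],
    [0,0,0]
  ],
  "jaw": [255,255,255,255,255,255]
}}

```text
time_s: 55.2
eef_pos: [0.5041, 0.4318, 0.1264]
tool_rot: [3.142, -0.0, 2.906]
ft_force: [-2.2, -1.0, 1.8]
width: 0.339
gripper_force: 70.5
```

Request:
{"method": "move_arm", "body": {
  "rotation": [
    [0,0,0],
    [0,0,0],
    [0,0,0],
    [0,0,0],
    [0,0,0],
    [0,0,0],
    [0,0,0],
    [0,0,0],
    [0,0,0],
    [0,0,0]
  ],
  "delta_pos": [
    [0,0,0],
    [0,0,0],
    [0,0,0],
    [0,0,0],
    [0,0,-10],
    [0,0,-20],
    [0,0,-30],
    [0,0,-30],
    [0,0,-20],
    [0,0,0]
  ],
  "jaw": [100,90,90,90,90,90,90,90,90,90]
}}

```text
time_s: 56.2
eef_pos: [0.5055, 0.4329, 0.2404]
tool_rot: [3.137, 0.003, 2.906]
ft_force: [0.2, -0.6, 0.5]
width: 0.65
gripper_force: 0.0
```

```bash
python3 - <<'E'
from h import *
st=r.get_state();print(st['eef_pos'],st['ft_force'],st['width'])
s=snap('wrist','end_w.png')
m=s['image'].astype(int); m=((m[:,:,0]>200)&(m[:,:,1]>140)&(m[:,:,2]<110)).astype(np.uint8)
n,l,t,ce=cv2.connectedComponentsWithStats(m)
for i in range(1,n):
    if t[i,4]>300:
        P=np.array([onz(s,p,.172)[:2] for p in np.argwhere(l==i)]); print(t[i],cv2.minAreaRect((P*1000).astype(np.float32)))
d=r.trace('wrist','scale_grip')[0];print(d['conf'],d['position'])
s,v=caddy((.603,-.036),9.5)
for q,z in(('pencil_center',.012),('case_center',.04),('polish_center',.035)):
  for d in r.trace('top',q)[:4]: print(q,round(d['conf'],2),np.round(onz(s,d['position'],z),3))
s=snap('side','end_s.png')
for q,z in(('pencil_center',.012),('case_center',.04),('polish_center',.035),('scale_grip',.147),('jar_center',.02),('balm_center',.02)):
  for d in r.trace('side',q)[:4]: print('side',q,round(d['conf'],2),np.round(d['position']),np.round(onz(s,d['position'],z),3))
E
python3 rim.py
```

```text
[0.50546771 0.4328931  0.24041697] [ 0.18117546 -0.5768487   0.48400552] 0.650218471067982
[ 256  172   43   85 3396] ((502.05413818359375, 432.3412170410156), (29.41218376159668, 61.67983627319336), 76.31672668457031)
[129 376  32  30 430] ((625.3863525390625, 288.7989196777344), (25.94407081604004, 30.702983856201172), 74.2585678100586)
0.83 [200.6, 274.1]
caddy [ 0.6063 -0.0368  9.7725] cost 88.0 conf 0.9
pencil_center 0.66 [0.527 0.007 0.012]
case_center 0.72 [ 0.592 -0.044  0.04 ]
polish_center 0.67 [ 0.52  -0.385  0.035]
polish_center 0.45 [0.606 0.337 0.035]
polish_center 0.39 [0.517 0.454 0.035]
polish_center 0.27 [ 0.529 -0.355  0.035]
side pencil_center 0.73 [241. 267.] [ 0.521 -0.014  0.012]
side pencil_center 0.39 [197. 188.] [0.339 0.268 0.012]
side case_center 0.83 [227. 323.] [ 0.671 -0.029  0.04 ]
side case_center 0.71 [354. 308.] [ 0.505 -0.424  0.04 ]
side polish_center 0.67 [175. 203.] [0.399 0.348 0.035]
side polish_center 0.51 [246. 279.] [ 0.539 -0.07   0.035]
side polish_center 0.46 [169. 265.] [0.596 0.335 0.035]
side scale_grip 0.88 [136. 228.] [0.491 0.382 0.147]
56.9 [0.50408801 0.4318032  0.23616546] [ 0.07960452 -0.47694404  0.63316757] [0.03942801 0.03524982 0.0331801 ]
fit [ 6.070e-01 -3.600e-02  2.000e-03  9.794e+00  7.450e-01 -2.310e-01] 127.0 corner z [0.004 0.004 0.001 0.   ]
```

```bash
python3 -c "
from cell import r
print(r.sign_off())"
```

```text
the job is handed in; nothing more can be done
None
```

The caddy is packed with the coral polish, the pink case and the teal pencil (the jar and balm were not on the desk). It hung from the scale for about 3 seconds, was set down flat with everything still in it, the scale is back in its holder, and the job is handed in with no result returned.

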